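Build the test column and preset its controller

TASK

Build the test column on the stand: seat every white flanged section present, flange face down, on the stand's centring spigot and then on one another, fully home, widest flange at the bottom and each next one narrower, and close the stack with the aluminium end cap. Also set the three thumbwheels of the preset bank, from left to right as seen from the robot: the number of white sections in the column, 1, 4. Leave the jar and the carton where they are.

Things in the scene. Friction and masses are not known exactly. Their poses are not given: they have to be found in the camera images.
- stand_face (a point): centre of the flat top face of a round steel stand fixed to the bench (124 mm in diameter, 22 mm high), at the foot of its centring spigot (30 mm in diameter, 14 mm high, tapered over its upper 5 mm to 19 mm). This point is 22 mm above the bench; z is up
- section_a_mid (a point): white plastic flanged hub, may be absent (2 to 4 of 4 are there). Flange 112 mm wide (others 112, 100, 88, 76), 16 mm thick; on it a hub 56 mm wide, 32 mm high (grip it), then a tapered spigot 30 mm wide, 14 mm high. Underside: recess 33 mm wide, 16 mm deep, fits over a spigot; stacked they rise 48 mm each. 0.3 (narrowest) to 0.6 kg. Point: on the axis, 31 mm above the underside (half-way up); z up the axis
- section_b_mid (a point): white plastic flanged hub, may be absent (2 to 4 of 4 are there). Flange 100 mm wide (others 112, 100, 88, 76), 16 mm thick; on it a hub 56 mm wide, 32 mm high (grip it), then a tapered spigot 30 mm wide, 14 mm high. Underside: recess 33 mm wide, 16 mm deep, fits over a spigot; stacked they rise 48 mm each. 0.3 (narrowest) to 0.6 kg. Point: on the axis, 31 mm above the underside (half-way up); z up the axis
- section_c_mid (a point): white plastic flanged hub, may be absent (2 to 4 of 4 are there). Flange 88 mm wide (others 112, 100, 88, 76), 16 mm thick; on it a hub 56 mm wide, 32 mm high (grip it), then a tapered spigot 30 mm wide, 14 mm high. Underside: recess 33 mm wide, 16 mm deep, fits over a spigot; stacked they rise 48 mm each. 0.3 (narrowest) to 0.6 kg. Point: on the axis, 31 mm above the underside (half-way up); z up the axis
- section_d_mid (a point): white plastic flanged hub, may be absent (2 to 4 of 4 are there). Flange 76 mm wide (others 112, 100, 88, 76), 16 mm thick; on it a hub 56 mm wide, 32 mm high (grip it), then a tapered spigot 30 mm wide, 14 mm high. Underside: recess 33 mm wide, 16 mm deep, fits over a spigot; stacked they rise 48 mm each. 0.3 (narrowest) to 0.6 kg. Point: on the axis, 31 mm above the underside (half-way up); z up the axis
- cap_mid (a point): aluminium end cap, flange down: flange 72 mm wide, 16 mm thick, a 6 mm step 56 mm wide, then a round knob 28 mm wide, 40 mm high (grip it); no spigot on top. Height 62 mm, about 0.15 kg. Same recess underneath, 33 mm wide, 16 mm deep. Point: on the axis, 31 mm above the underside; z up the axis
- wheel_left (a joint): left-hand thumbwheel of three in a grey bank (as seen from the robot). A tab on its rim, 18 mm thick along the level axle, 12 mm across, is the pointer. Rad: 0 = digit 0, tab leaning 0.875 from upright to the robot's side; +0.35 per digit, away from the robot, to digit 5 at 1.75. White ticks mark 0 (longer) to 5. No clicks; friction 1.3 N at the tab. Pinch the tab and lead it round, or push
- axle_left (a point): point on the left-hand thumbwheel's axle at mid-thickness, 50 mm above the bench, level with the top of the fixed housing (120 mm in x, 226 mm in y, 50 mm high; wheels 64 mm apart, radius 37 mm). Fixed to the housing: x level, away from the robot's side, y along the axle to the left, z up
- tab_left (a point): middle of the gripping part of the left-hand thumbwheel's tab, 62 mm from the axle (the tab's end is 14 mm farther out); moves with the wheel. Its axes turn with the wheel: y is along the axle
- wheel_mid (a joint): middle thumbwheel of three in a grey bank (as seen from the robot). A tab on its rim, 18 mm thick along the level axle, 12 mm across, is the pointer. Rad: 0 = digit 0, tab leaning 0.875 from upright to the robot's side; +0.35 per digit, away from the robot, to digit 5 at 1.75. White ticks mark 0 (longer) to 5. No clicks; friction 1.3 N at the tab. Pinch the tab and lead it round, or push
- axle_mid (a point): point on the middle thumbwheel's axle at mid-thickness, 50 mm above the bench, level with the top of the fixed housing (120 mm in x, 226 mm in y, 50 mm high; wheels 64 mm apart, radius 37 mm). Fixed to the housing: x level, away from the robot's side, y along the axle to the left, z up
- tab_mid (a point): middle of the gripping part of the middle thumbwheel's tab, 62 mm from the axle (the tab's end is 14 mm farther out); moves with the wheel. Its axes turn with the wheel: y is along the axle
- wheel_right (a joint): right-hand thumbwheel of three in a grey bank (as seen from the robot). A tab on its rim, 18 mm thick along the level axle, 12 mm across, is the pointer. Rad: 0 = digit 0, tab leaning 0.875 from upright to the robot's side; +0.35 per digit, away from the robot, to digit 5 at 1.75. White ticks mark 0 (longer) to 5. No clicks; friction 1.3 N at the tab. Pinch the tab and lead it round, or push
- axle_right (a point): point on the right-hand thumbwheel's axle at mid-thickness, 50 mm above the bench, level with the top of the fixed housing (120 mm in x, 226 mm in y, 50 mm high; wheels 64 mm apart, radius 37 mm). Fixed to the housing: x level, away from the robot's side, y along the axle to the left, z up
- tab_right (a point): middle of the gripping part of the right-hand thumbwheel's tab, 62 mm from the axle (the tab's end is 14 mm farther out); moves with the wheel. Its axes turn with the wheel: y is along the axle
- bottle: bystander: a small white jar with a red cap, 60 mm in diameter and 110 mm high; origin at the centre of its underside
- carton: bystander: a closed cardboard carton 70 x 100 x 60 mm high; origin at the centre of its underside
Things that resemble listed ones, but are neither listed nor needed, are in the scene too. What is shaped like the part that bears section_c_mid but pink or yellow is not meant.

How it is judged:
By the outcome, as a careful person would: the job done as asked, in the order asked, and still so for the second after the job is handed in, with the robot touching nothing.
Of section_a, section_b, section_c, section_d only 2 to 4 are there at a start; the rules pass over those that are not, and their reading is None.
At some moment in a run one of cap, section_a, section_b, section_c may be knocked a few centimetres aside while the robot is not near it.
It also fails if it takes over 210 s, if anything falls off the work surface, if the arm or the gripper's body presses on something with over 40 N, if the wrist force passes 120 N, or if a joint passes its speed limit or range.

ROBOT

A 6-joint arm with a two-finger parallel gripper is mounted at the origin on the work surface. World frame = base frame: x ahead of the robot, y to its left, z up, the work surface at z = 0. Lengths are in mm, angles in rad, forces in N, time in s.
With the tool pointing down it reaches from about 250 to 775 mm from the base axis. Payload 8.9 kg.
Tool frame: the origin (TCP) lies between the finger pads; the fingertips stand r.tip_extent ahead of it and the grasp point (between the pads) lies 8 mm behind it (r.tip_extent is the distance from the TCP to the fingertips, in mm); z points along the fingers, y is the direction in which the jaws open and shut (so a half turn about z gives the same grasp; the last joint's range is limited). The gripper opens to 85 mm and grips with 20 to 120 N. Pads are 22 mm wide; open, the fingers measure 114 mm over their backs; the gripper's body (76 mm by 85 mm) begins 54 mm behind the grasp point. The pads swing forward as they close: fully open they stand 13 mm farther back than shut.
Start: joints at [1.165, 0.291, -0.153, 1.127, 0, 1.431], TCP at [138.408, 506.426, 218.205] pointing down, gripper open.
Joint ranges: [-2.52, 2.52], [-0.91, 1.74], [-1.3, 1.37], [-1.96, 2.02], [-1.52, 1.47], [-3.14, 3.14]. Speed limits (rad/s): [2.22, 2.22, 2.79, 3.14, 3.14, 3.14].

INTERFACE

Orientations are given as a unit quaternion [x, y, z, w].
In Python, from rig import r gives the robot as it stands. The module is installed in compiled form; this text tells all that it offers. Calls block until the motion is done:
- r.move_ptp(position, orientation): joint-space move of the TCP to a pose.
- r.movel(position, vel=150, rotation=None, threshold=None): straight line of the TCP; rotation=None keeps the orientation; vel is the mean speed in mm/s. With threshold (N) it stops when the force on the tool has changed by that much, and returns True; else False.
- r.goto_joints(angles): joint-space move.
- r.command_gripper(opening, effort=None): finger opening in mm; effort is the grip in N (None keeps the last); returns when the fingers have stopped.
- r.hold(seconds).
- r.ik(position, orientation): joint angles nearest the present ones, or None.
- r.camera(name): name is "scene" or "top"; returns the picture (400x640x3 uint8, red, green, blue); there is no depth.
- r.get_calibration(name): a dict with "fx", "fy", "cx", "cy" (pixels), "R" (3x3) and "t" (3): a world point X has camera coordinates R X + t. Camera axes: x right, y down, z forward; pixel columns grow to the right and rows downward; lengths in mm; the calibration is good to about 2 mm. A picture is of the moment at which its call begins. get_calibration takes no time and is no camera call.
A pose or a line that the arm cannot do raises r.PlanningError and nothing moves.
- r.hand_in(): hands the job in, once; it reports no verdict.
Readings, each from a call of its own:
- r.current_t(): time.
- r.current_joints(): joint angles.
- r.current_joint_vel(): joint speeds.
- r.current_joint_efforts(): joint torques, N m.
- r.current_tcp_pos(): TCP position.
- r.current_tool_rot(): TCP orientation.
- r.current_wrist_force(): force on the tool from outside, world axes, zero at the start.
- r.current_torque(): the same for the moment, N m.
- r.current_gripper_width(): finger opening in mm.
Only numpy, scipy, OpenCV 4.12 (cv2) and the standard library are available. Lean on these libraries where they do the work, as an engineer would, in place of code of your own. Each camera call takes 0.05 s, during which the arm holds its last target.

## Working session

There is one attempt and no reset: what is moved stays moved. The work goes in short steps, each a Python script; the robot and the scene stay as the last script left them, time stands still between calls to the robot, and variables do not carry over. Pictures are saved under pics/ and viewed, and the job is handed in when it is done.

```bash
mkdir -p pics; ls; python3 - <<'E'
from rig import r
import cv2
for n in("scene","top"):
    im=r.camera(n); cv2.imwrite(f"pics/{n}0.png",im[:,:,::-1])
    print(n,r.get_calibration(n))
print(r.current_t(),r.tip_extent,r.current_tool_rot(),r.current_gripper_width())
E
```

```text
pics
scene {'fx': 389.12810775769384, 'fy': 389.12810775769384, 'cx': 327.0140906847, 'cy': 195.8277886454174, 'R': array([[-0.59423474,  0.80425272,  0.00791406],
       [ 0.51276951,  0.38641184, -0.76665072],
       [-0.61963902, -0.4515124 , -0.64201561]]), 't': array([ 351.99633872, -231.02866993, 1462.4297365 ])}
top {'fx': 438.7875904847401, 'fy': 438.7875904847401, 'cx': 315.18210685913095, 'cy': 198.24482294032225, 'R': array([[-0.00580296, -0.99993121,  0.0101936 ],
       [-0.99586271,  0.00485431, -0.09074085],
       [ 0.09068512, -0.01067799, -0.99582237]]), 't': array([  -8.53977802,  589.35182296, 1256.77223452])}
0.1 11.0 [ 1.33010688e-01  9.91114430e-01 -5.58222721e-04 -1.77282900e-04] 85.23922262983223
```

View pics/scene0.png

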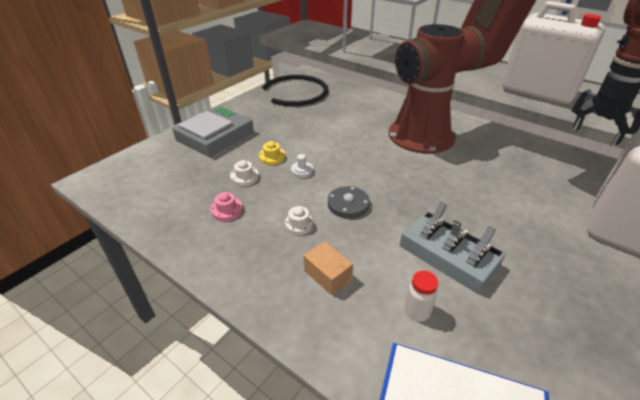

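View pics/top0.png

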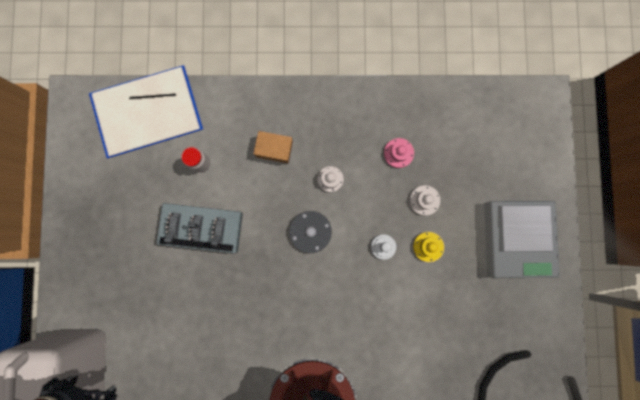

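```bash
python3 - <<'E'
import cv2,numpy as np
a=cv2.imread("pics/top0.png"); s=cv2.imread("pics/scene0.png")
cv2.imwrite("pics/z1.png",cv2.resize(a[120:270,290:450],(800,750)[:2],interpolation=cv2.INTER_CUBIC)[:600] if 0 else cv2.resize(a[125:275,285:485],(800,600),interpolation=cv2.INTER_CUBIC))
cv2.imwrite("pics/z2.png",cv2.resize(a[190:265,145:245],(800,600),interpolation=cv2.INTER_CUBIC))
cv2.imwrite("pics/z3.png",cv2.resize(s[130:250,200:360],(800,600),interpolation=cv2.INTER_CUBIC))
cv2.imwrite("pics/z4.png",cv2.resize(s[190:295,390:530],(800,600),interpolation=cv2.INTER_CUBIC))
E
```

```text
(no output)
```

View pics/z1.png

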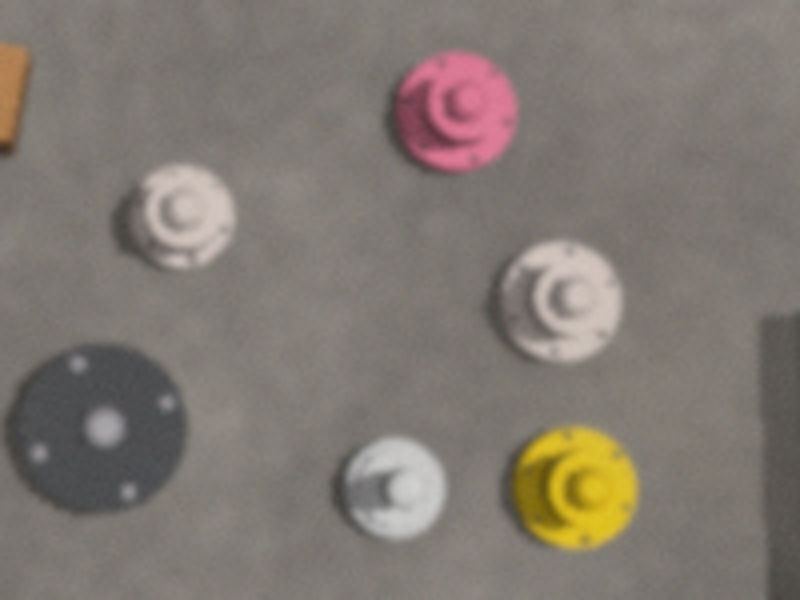

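View pics/z2.png

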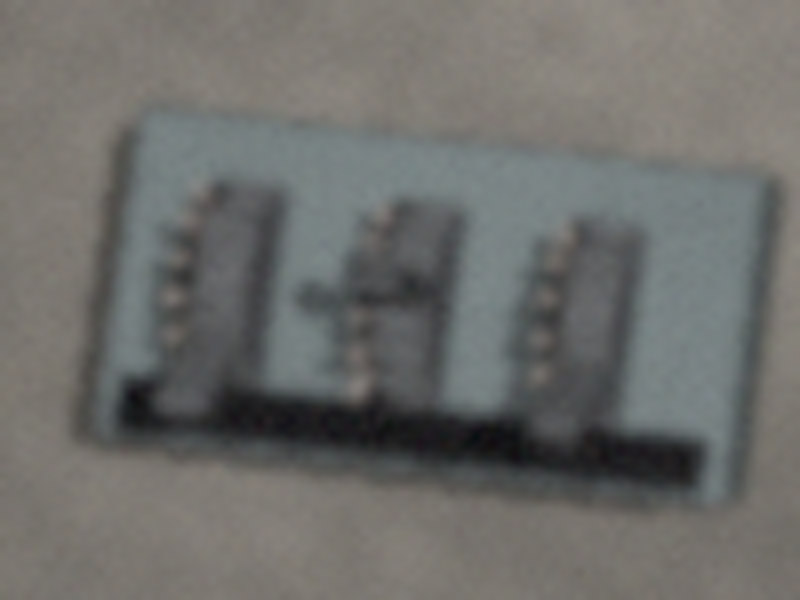

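View pics/z3.png

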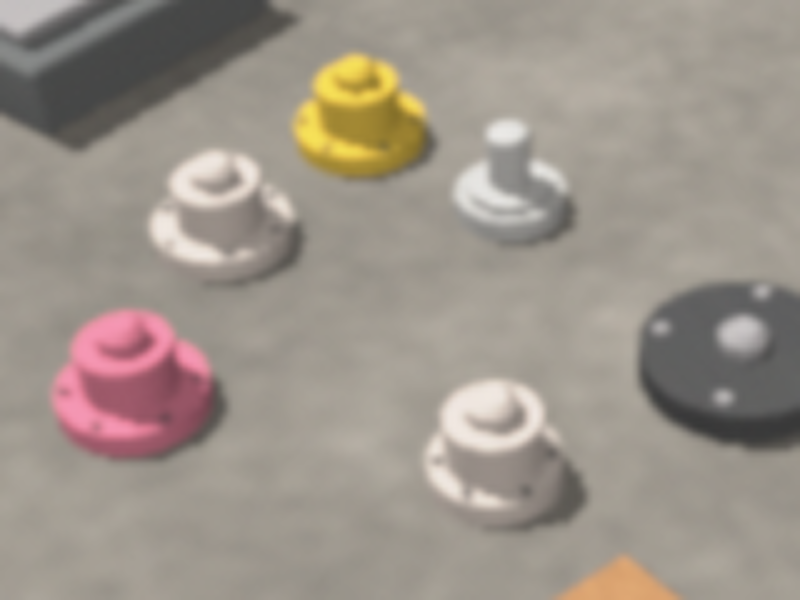

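View pics/z4.png

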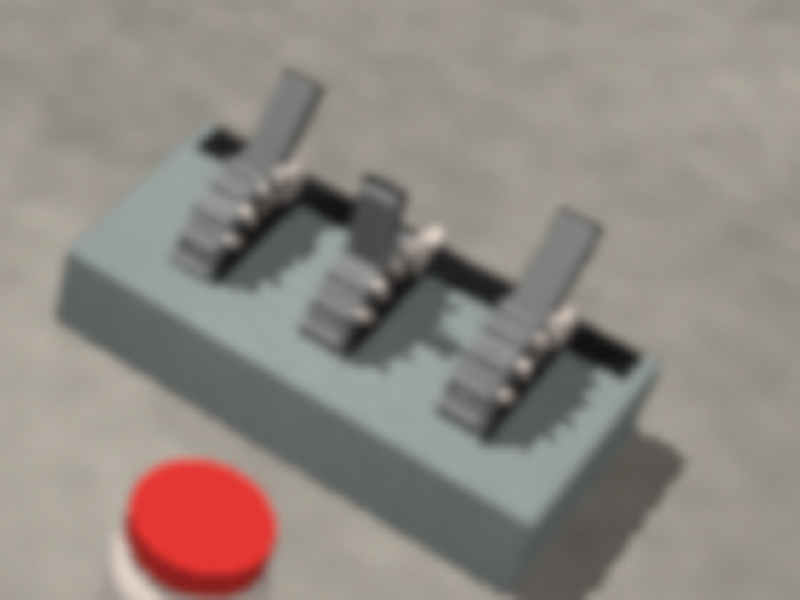

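```bash
cat > h.py <<'E'
import numpy as np, cv2
from scipy.optimize import minimize, least_squares
from scipy.spatial.transform import Rotation as Rn
from rig import r
CAL={n:r.get_calibration(n) for n in("scene","top")}
def proj(n,P):
    c=CAL[n]; P=np.atleast_2d(P)@np.array(c["R"]).T+np.array(c["t"])
    return np.c_[c["fx"]*P[:,0]/P[:,2]+c["cx"],c["fy"]*P[:,1]/P[:,2]+c["cy"]]
def back(n,uv,z):
    c=CAL[n]; R=np.array(c["R"]); d=R.T@np.array([(uv[0]-c["cx"])/c["fx"],(uv[1]-c["cy"])/c["fy"],1]); o=-R.T@np.array(c["t"])
    return o+d*(z-o[2])/d[2]
A=np.linspace(0,2*np.pi,40,endpoint=False)
def circ(x,y,z,d): return np.c_[x+d/2*np.cos(A),y+d/2*np.sin(A),np.full(40,z)]
def sec(D): return [(D,0,16),(56,16,48),(30,48,57),(19,57,62)]
CAPG=[(72,0,16),(56,16,22),(28,22,62)]
STG=[(124,0,22)]
SS=8
def hulls(pts_list,roi,n):
    u0,v0,u1,v1=roi
    m=np.zeros(((v1-v0)*SS,(u1-u0)*SS),np.uint8)
    for P in pts_list:
        q=(proj(n,P)+0.5-[u0,v0])*SS
        cv2.fillConvexPoly(m,cv2.convexHull(q.astype(np.float32)).round().astype(np.int32),1)
    m=cv2.resize(m.astype(np.float32),(u1-u0,v1-v0),interpolation=cv2.INTER_AREA)
    return cv2.GaussianBlur(m,(0,0),1.0)
def rev(g,x,y,z0=0): return [np.r_[circ(x,y,z0+a,d),circ(x,y,z0+b,d)] for d,a,b in g]
def roi_of(pl,n,pad=6):
    q=np.vstack([proj(n,P) for P in pl]); a=np.floor(q.min(0)-pad).astype(int); b=np.ceil(q.max(0)+pad).astype(int)
    return max(a[0],0),max(a[1],0),min(b[0],640),min(b[1],400)
def fit(soft,build,p0,names=("scene","top"),step=6):
    "soft: dict name->float mask 0..1 ; returns p, cost"
    rois={n:roi_of(build(p0),n,14) for n in names}
    def cost(p):
        s=0
        for n in names:
            u0,v0,u1,v1=rois[n]; m=hulls(build(p),rois[n],n); s+=np.abs(m-soft[n][v0:v1,u0:u1]).sum()
        return s
    p0=np.array(p0,float); st=np.full(len(p0),step,float)
    if len(p0)>2: st[2]=.08
    sim=np.vstack([p0]+[p0+st*e for e in np.eye(len(p0))])
    o=minimize(cost,p0,method="Nelder-Mead",options=dict(initial_simplex=sim,xatol=.02,fatol=.05))
    return o.x,o.fun
def look(tag=None):
    d={n:r.camera(n) for n in("scene","top")}
    if tag:
        for n in d: cv2.imwrite(f"pics/{n}_{tag}.png",d[n][:,:,::-1])
    return d
def load(tag): return {n:cv2.imread(f"pics/{n}{tag}.png")[:,:,::-1] for n in("scene","top")}
E
python3 - <<'E'
from h import *
d=load("0")
for n,pts in dict(top=[(331,179),(331,190),(425,200),(383,247),(375,249),(310,245),(360,200),(165,240),(399,153)],scene=[(299,222),(243,180),(300,171),(345,203),(350,225),(270,225),(440,262),(450,220)]).items():
    for p in pts: print(n,p,d[n][p[1],p[0]],cv2.cvtColor(d[n][p[1]:p[1]+1,p[0]:p[0]+1].copy(),cv2.COLOR_RGB2HSV)[0,0])
for uv in [(331,179),(425,200),(383,247),(310,232)]: print(back("top",uv,20))
print(back("top",(198,229),50))
E
```

```text
top (331, 179) [194 182 176] [ 10  24 194]
top (331, 190) [181 170 163] [ 12  25 181]
top (425, 200) [136 127 123] [  9  24 136]
top (383, 247) [184 183 183] [  0   1 184]
top (375, 249) [115 115 115] [  0   0 115]
top (310, 245) [75 77 79] [105  13  79]
top (360, 200) [133 128 122] [ 16  21 133]
top (165, 240) [78 78 81] [120   9  81]
top (399, 153) [146  78  98] [171 119 146]
scene (299, 222) [151 142 135] [ 13  27 151]
scene (243, 180) [208 196 187] [ 13  26 208]
scene (300, 171) [193 191 187] [ 20   8 193]
scene (345, 203) [97 97 97] [ 0  0 97]
scene (350, 225) [156 150 141] [ 18  25 156]
scene (270, 225) [164 159 149] [ 20  23 164]
scene (440, 262) [ 97 104 103] [ 86  17 104]
scene (450, 220) [149 145 136] [ 21  22 149]
[646.77475361 -58.81770973  20.        ]
[ 583.14801885 -335.42968867   20.        ]
[ 446.19506537 -208.70313285   20.        ]
[491.01624193   3.94773398  20.        ]
[500.91207467 322.63149347  50.        ]
```

```bash
cat >> h.py <<'E'
def hullfit(img,n,g,p0,kind="bright",thr=None,rad=45,rest=0):
    """fit object of revolution (convex hull) to hull of thresholded pixels near p0 (world xy)"""
    P=np.vstack(rev(g,p0[0],p0[1],rest)); roi=roi_of([P],n,10); u0,v0,u1,v1=roi
    I=cv2.resize(img[v0:v1,u0:u1],None,fx=4,fy=4,interpolation=cv2.INTER_CUBIC).astype(float)
    G=I.mean(2); bg=np.median(np.r_[G[:8].ravel(),G[-8:].ravel(),G[:,:8].ravel(),G[:,-8:].ravel()])
    if kind=="bright": hi=np.percentile(G,97); t=thr or .5*(bg+hi) ; M=G>bg+.42*(hi-bg)
    else: lo=np.percentile(G,10); M=G<.5*(bg+lo)
    k,lab,st,ce=cv2.connectedComponentsWithStats(M.astype(np.uint8))
    # components touching not border, area>30
    pts=[]
    for i in range(1,k):
        x,y,w,h,a=st[i]
        if a>60 and x>2 and y>2 and x+w<M.shape[1]-2 and y+h<M.shape[0]-2: pts.append(np.argwhere(lab==i)[:,::-1])
    q=cv2.convexHull((np.vstack(pts)).astype(np.float32))[:,0]
    q=(q+.5)/4-.5+[u0,v0]
    from matplotlib.path import Path
def _x(): pass
E
python3 -c "import matplotlib" ; python3 - <<'E'
from h import *
d=load("0")
# diff-from-table maps
for n in d:
    I=cv2.GaussianBlur(d[n],(0,0),0.6).astype(float)
    bg=cv2.medianBlur(d[n],81).astype(float) if 0 else None
I=d["top"]
z=lambda u0,v0,w,h,n:cv2.resize(d[n][v0:v0+h,u0:u0+w],(400,300),interpolation=cv2.INTER_NEAREST)
m=np.vstack([np.hstack([z(311,164,40,30,"top"),z(405,185,40,30,"top")]),np.hstack([z(279,204,40,30,"scene"),z(223,157,40,30,"scene")])])
cv2.imwrite("pics/m.png",m[:,:,::-1])
E
```

```text
Traceback (most recent call last):
ModuleNotFoundError: No module named 'matplotlib'
```

View pics/m.png

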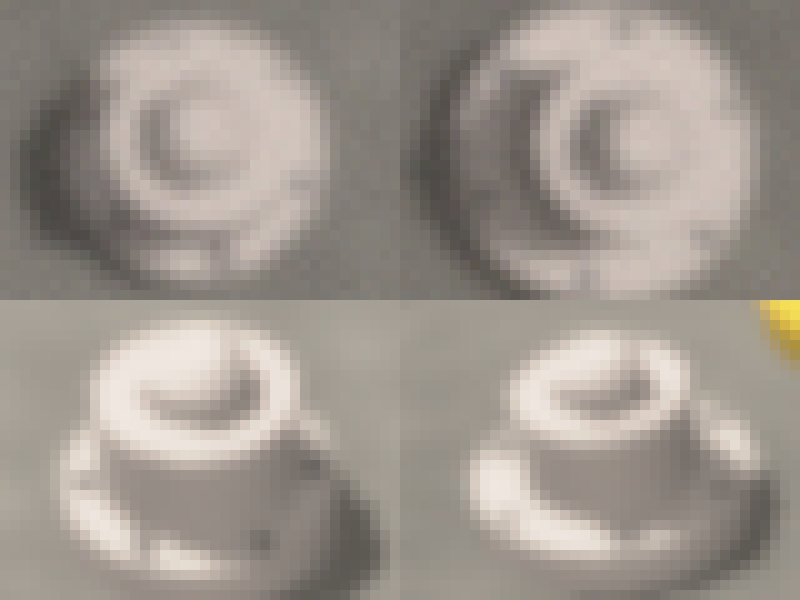

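```bash
python3 - <<'E'
s=open("h.py").read(); i=s.index("def hullfit"); s=s[:i]+'''
from scipy.ndimage import map_coordinates
def grads(img):
    g=cv2.GaussianBlur(img,(0,0),0.8).astype(np.float32).mean(2)
    return cv2.Sobel(g,cv2.CV_32F,1,0,ksize=3)/8,cv2.Sobel(g,cv2.CV_32F,0,1,ksize=3)/8
def cscore(G,n,C):
    q=proj(n,C); t=np.roll(q,-1,0)-np.roll(q,1,0); t/=np.linalg.norm(t,axis=1,keepdims=True)
    gx=map_coordinates(G[0],[q[:,1],q[:,0]],order=1); gy=map_coordinates(G[1],[q[:,1],q[:,0]],order=1)
    return np.abs(gx*t[:,1]-gy*t[:,0]).clip(0,25).mean()
def locate(imgs,circles,p0,names=("scene","top"),rng=15):
    "circles: list of (d,z); coarse grid then refine. returns xy,score"
    Gs={n:grads(imgs[n]) for n in names}
    f=lambda p:-sum(cscore(Gs[n],n,circ(p[0],p[1],z,dd)) for n in names for dd,z in circles)
    g=[(f((p0[0]+a,p0[1]+b)),p0[0]+a,p0[1]+b) for a in np.arange(-rng,rng+.1,2.5) for b in np.arange(-rng,rng+.1,2.5)]
    b=min(g); o=minimize(f,b[1:],method="Nelder-Mead",options=dict(initial_simplex=[b[1:],(b[1]+2,b[2]),(b[1],b[2]+2)],xatol=.05,fatol=.001))
    return o.x,-o.fun/len(names)/len(circles)
SEC=lambda D:[(D,16),(56,48)]
CAPC=[(72,16),(28,62)]
STC=[(124,22)]
'''
open("h.py","w").write(s)
E
python3 - <<'E'
from h import *
d=load("0")
for nm,p0,Ds in(("s1",(647,-59),(76,88,100,112)),("s2",(583,-335),(76,88,100,112)),("pink",back("top",(399,153),20)[:2],(76,88,100,112))):
    for D in Ds:
        print(nm,D,*[locate(d,SEC(D),p0,names=k) for k in(("scene",),("top",),("scene","top"))])
for nm,p0,c in(("cap",(446,-209),CAPC),("stand",(491,4),STC)):
    print(nm,*[locate(d,c,p0,names=k) for k in(("scene",),("top",),("scene","top"))])
E
```

```text
s1 76 (array([651.84193802, -54.06656456]), np.float64(15.789120148481508)) (array([649.60300827, -56.95749664]), np.float64(13.676846271256831)) (array([650.50355515, -55.39848882]), np.float64(14.243828834456542))
s1 88 (array([650.38228798, -53.26231003]), np.float64(14.461719910048558)) (array([651.41609526, -52.72265649]), np.float64(10.481109597369777)) (array([650.72994328, -52.95283461]), np.float64(12.434688873072782))
s1 100 (array([651.5688982 , -54.28772879]), np.float64(12.3871536712452)) (array([653.05578613, -54.09741211]), np.float64(8.586000999603506)) (array([652.1311084 , -54.24079603]), np.float64(10.443352174541282))
s1 112 (array([651.2432909 , -53.47631216]), np.float64(12.5795252600273)) (array([651.89426613, -56.44423199]), np.float64(8.023812319214256)) (array([651.56445312, -54.44433594]), np.float64(10.064397875808035))
s2 76 (array([ 590.11395311, -332.79209304]), np.float64(14.607046821817464)) (array([ 591.34826756, -341.81315422]), np.float64(11.317960652075747)) (array([ 590.68320942, -333.31750679]), np.float64(12.206474585204766))
s2 88 (array([ 587
[... 1266 characters left out ...]
9.76824019]), np.float64(8.380633240202826))
pink 112 (array([ 730.17838076, -259.24314193]), np.float64(8.542225940902837)) (array([ 739.11093253, -255.56337359]), np.float64(6.487279250046168)) (array([ 729.41338518, -260.69553927]), np.float64(7.200795890114378))
cap (array([ 451.93999648, -207.19506311]), np.float64(15.54317915157268)) (array([ 446.3342247 , -211.56098175]), np.float64(13.050069916715742)) (array([ 450.04914856, -209.56533051]), np.float64(13.243536947358216))
stand (array([496.12977219,   4.8410244 ]), np.float64(13.131143554134804)) (array([491.14950562,   9.09562683]), np.float64(9.057919278114513)) (array([494.17512083,   3.97347927]), np.float64(10.427450364415584))
```

```bash
cat >> h.py <<'E'
def rect(x,y,yaw,z,lx=120,ly=226,m=30):
    c=np.array([[-1,-1],[1,-1],[1,1],[-1,1]])*[lx/2,ly/2]; R=np.array([[np.cos(yaw),-np.sin(yaw)],[np.sin(yaw),np.cos(yaw)]])
    P=np.vstack([c[i]+(c[(i+1)%4]-c[i])*((np.arange(m)+.5)/m)[:,None] for i in range(4)])@R.T+[x,y]
    return np.c_[P,np.full(len(P),z)]
def loc_house(imgs,p0,names=("scene","top")):
    Gs={n:grads(imgs[n]) for n in names}
    f=lambda p:-sum(cscore(Gs[n],n,rect(p[0],p[1],p[2],z)) for n in names for z in(50,))
    b=min((f((p0[0]+a,p0[1]+c,p0[2]+w)),p0[0]+a,p0[1]+c,p0[2]+w) for a in np.arange(-12,13,3) for c in np.arange(-12,13,3) for w in np.arange(-.1,.11,.025))[1:]
    o=minimize(f,b,method="Nelder-Mead",options=dict(initial_simplex=[b,(b[0]+2,b[1],b[2]),(b[0],b[1]+2,b[2]),(b[0],b[1],b[2]+.02)],xatol=.005,fatol=.001))
    return o.x,-o.fun/len(names)
def down(a):
    "tool pointing down, jaw axis y at world angle a"
    y=np.array([np.cos(a),np.sin(a),0]); z=np.array([0,0,-1.]); x=np.cross(y,z)
    return Rn.from_matrix(np.c_[x,y,z]).as_quat()
E
python3 - <<'E'
from h import *
d=load("0")
for k in(("scene",),("top",),("scene","top")):
    for y0 in(-.12,.12): print(k,loc_house(d,(500,322,y0),k))
    print(locate(d,[(124,22),(30,30)],(493,4),names=k))
q=r.current_tool_rot(); print(Rn.from_quat(q).as_matrix().round(2).tolist(), q)
for a in np.arange(0,180,30): print(a,[None if (j:=r.ik(p,down(np.radians(a)))) is None else np.round(j,2).tolist() for p in((586,-335,30),(650,-55,30),(450,-209,30),(494,5,100))])
E
```

```text
('scene',) (array([ 5.09015193e+02,  3.22199903e+02, -1.11926277e-01]), np.float64(11.785727232504026))
('scene',) (array([ 5.09019375e+02,  3.22204040e+02, -1.12030276e-01]), np.float64(11.785687050789424))
(array([495.84603453,   4.27857876]), np.float64(17.80069139023309))
('top',) (array([ 5.09628173e+02,  3.21243032e+02, -1.13171115e-01]), np.float64(8.082577794159173))
('top',) (array([5.14221765e+02, 3.20294102e+02, 3.81529194e-02]), np.float64(7.231530860814268))
(array([492.78007603,   1.60358858]), np.float64(12.891956318754563))
('scene', 'top') (array([ 5.09298199e+02,  3.21792372e+02, -1.11828786e-01]), np.float64(9.864291554857642))
('scene', 'top') (array([ 5.15571687e+02,  3.19241068e+02, -7.18781283e-03]), np.float64(7.793632687856169))
(array([493.80442047,   2.93175888]), np.float64(14.99478016486611))
[[-0.96, 0.26, -0.0], [0.26, 0.96, -0.0], [0.0, -0.0, -1.0]] [ 1.33010688e-01  9.91114430e-01 -5.58222721e-04 -1.77282900e-04]
0 [[-0.63, 0.71, 0.03, 0.89, 0.0, 0.94], [-0.2, 0.68, -0.04, 0.85, 0.0, 1.37], [-0.58, 0.43, -0.5, 0.64, 0.0, 0.99], [-0.14, 0.34, -0.43, 0.81, 0.0, 1.43]]
30 [[-0.63, 0.71, 0.03, 0.89, 0.0, 0.42], [-0.2, 0.68, -0.04, 0.85, 0.0, 0.85], [-0.58, 0.43, -0.5, 0.64, 0.0, 0.46], [-0.14, 0.34, -0.43, 0.81, 0.0, 0.91]]
60 [[-0.63, 0.71, 0.03, 0.89, 0.0, -0.1], [-0.2, 0.68, -0.04, 0.85, 0.0, 0.33], [-0.58, 0.43, -0.5, 0.64, 0.0, -0.06], [-0.14, 0.34, -0.43, 0.81, 0.0, 0.39]]
90 [[-0.63, 0.71, 0.03, 0.89, 0.0, -0.63], [-0.2, 0.68, -0.04, 0.85, 0.0, -0.2], [-0.58, 0.43, -0.5, 0.64, 0.0, -0.58], [-0.14, 0.34, -0.43, 0.81, 0.0, -0.14]]
120 [[-0.63, 0.71, 0.03, 0.89, 0.0, -1.15], [-0.2, 0.68, -0.04, 0.85, 0.0, -0.72], [-0.58, 0.43, -0.5, 0.64, 0.0, -1.11], [-0.14, 0.34, -0.43, 0.81, 0.0, -0.66]]
150 [[-0.63, 0.71, 0.03, 0.89, 0.0, -1.67], [-0.2, 0.68, -0.04, 0.85, 0.0, -1.24], [-0.58, 0.43, -0.5, 0.64, 0.0, -1.63], [-0.14, 0.34, -0.43, 0.81, 0.0, -1.19]]
```

```bash
cat >> h.py <<'E'
def pick2(x,y,zt,a1,a2,W,hov=150,eff=40,two=True):
    r.command_gripper(85,eff)
    r.move_ptp((x,y,hov),down(a1))
    r.movel((x,y,zt),vel=150,threshold=12) and print("touch!",r.current_tcp_pos())
    if two:
        r.command_gripper(W-12,20); print("w1",r.current_gripper_width())
        r.command_gripper(85)
        r.movel((x,y,zt+45),vel=200)
        r.move_ptp((x,y,zt+45),down(a2)); r.movel((x,y,zt),vel=150)
    r.command_gripper(W-12,eff); print("w2",r.current_gripper_width())
E
python3 - <<'E'
from h import *
x,y=585.5,-335.5
pick2(x,y,31,np.pi/2,0,56)
print(r.current_t(),r.tip_extent,r.current_tcp_pos(),r.current_wrist_force())
r.movel((x,y,90),vel=100); print(r.current_gripper_width(),r.current_wrist_force())
d=look("c1")
print(r.current_t())
for k in(("scene",),("top",),("scene","top")): print(locate(d,[(88,59+16)],(x,y),names=k),locate(d,[(88,59+16-16+0)],(x,y),names=k))
E
```

```text
w1 44.21557450989027
w2 44.15454449902334
8.2667 11.0 [ 586.54331568 -336.35360777   32.92878847] [-0.54344037  0.68053647  7.57704537]
43.95280404123015 [0.44114698 0.57032925 0.07931754]
9.1083
(array([ 573.6640625, -357.546875 ]), np.float64(7.08977778135957)) (array([ 603.56602478, -337.65052032]), np.float64(7.539605643678797))
(array([ 578.71490669, -321.89759445]), np.float64(14.359716551378028)) (array([ 580.141366  , -325.51316023]), np.float64(14.71924526153013))
(array([ 578.68302274, -322.19563437]), np.float64(8.882996534457567)) (array([ 579.78396606, -324.40849304]), np.float64(10.510117923791555))
```

```bash
python3 - <<'E'
from h import *
d=load("_c1")
z=lambda u0,v0,w,h,n:cv2.resize(d[n][v0:v0+h,u0:u0+w],(400,400),interpolation=cv2.INTER_CUBIC)
cv2.imwrite("pics/m2.png",np.hstack([z(380,150,90,90,"top"),z(200,130,90,90,"scene")])[:,:,::-1])
E
```

```text
(no output)
```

View pics/m2.png

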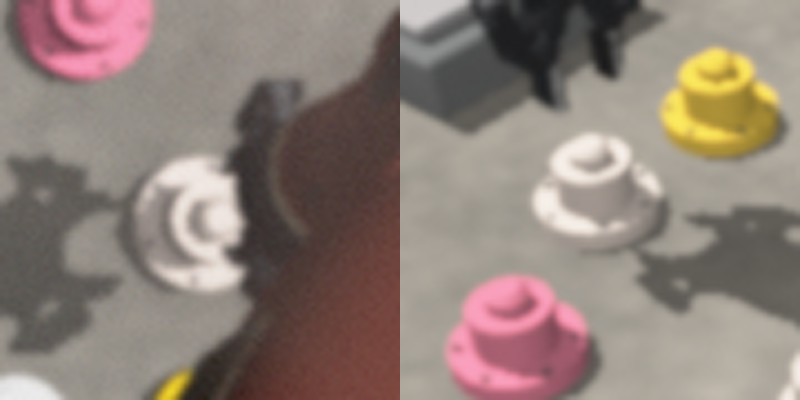

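```bash
python3 - <<'E'
from h import *
p=r.current_tcp_pos(); print(p,r.current_joints())
for n in CAL: print(n,proj(n,[p,[p[0],p[1],0],[585.5,-335.5,0],[585.5,-335.5,48],[0,0,0]]).round(1).tolist())
E
```

```text
[ 584.97161791 -335.09925535   89.02847135] [-6.28572184e-01  6.60735907e-01  9.85134411e-02  1.01015862e+00
  1.98708951e-05  9.42179156e-01]
scene [[240.8, 153.9], [244.6, 177.0], [244.4, 177.0], [242.4, 164.8], [420.7, 134.4]]
top [[431.3, 197.2], [423.1, 200.0], [423.3, 199.8], [427.5, 198.3], [312.2, 404.0]]
```

View pics/scene_c1.png

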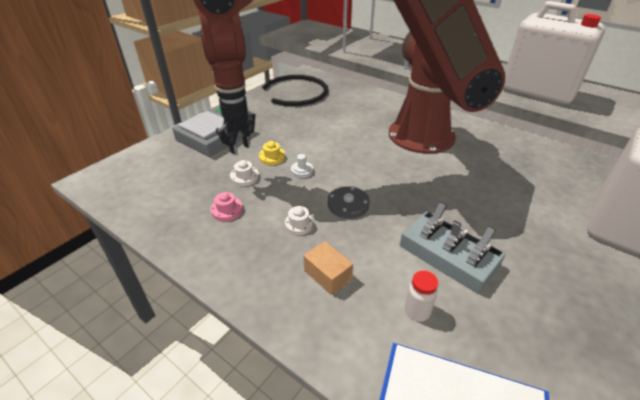

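View pics/top_c1.png

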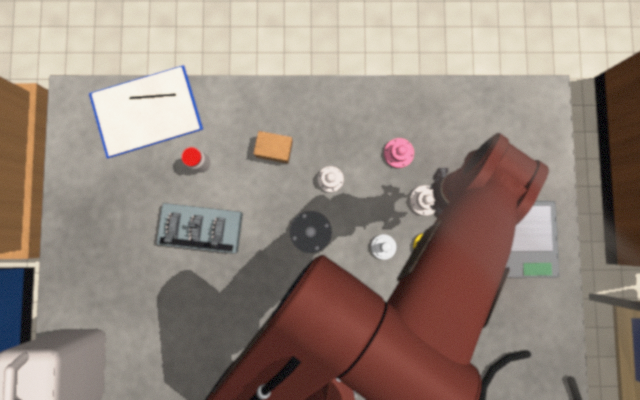

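```bash
python3 - <<'E'
from h import *
d=look("c2")
I=cv2.resize(d["scene"][100:190,190:310],(800,600),interpolation=cv2.INTER_CUBIC)
p=r.current_tcp_pos()
for P,c in((p,(0,255,0)),((p[0],p[1],p[2]-11),(0,0,255)),((p[0]+22,p[1],p[2]-11),(255,0,0)),((p[0]-22,p[1],p[2]-11),(255,0,0))):
    u,v=(proj("scene",P)[0]-[190,100]+.5)*6.667; cv2.circle(I,(int(u),int(v)),5,c,-1)
cv2.imwrite("pics/z5.png",I[:,:,::-1]); print(r.current_gripper_width())
E
```

```text
44.05490053376784
```

View pics/z5.png

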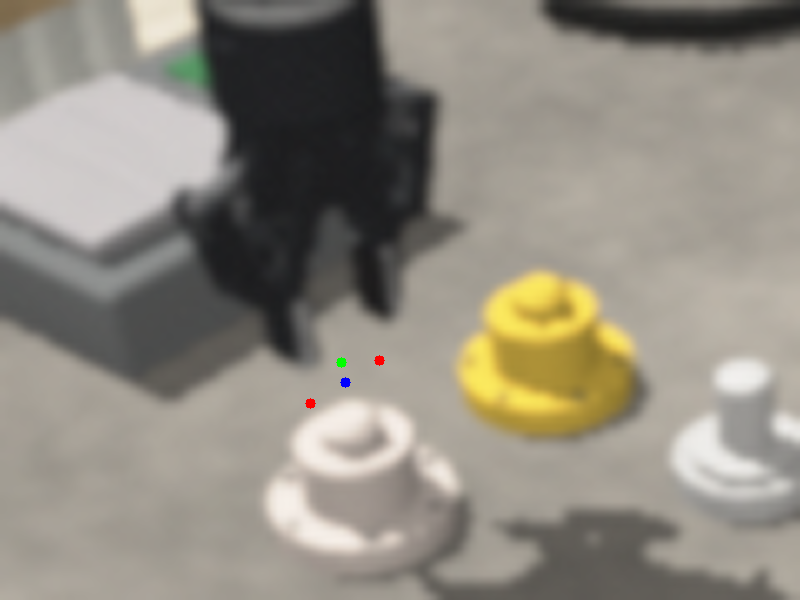

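```bash
python3 - <<'E'
from h import *
d=load("_c2")
u0,v0=395,145
I=cv2.resize(d["top"][v0:v0+75,u0:u0+100],(800,600),interpolation=cv2.INTER_CUBIC)
I=np.clip(I.astype(float)*1.8,0,255).astype(np.uint8).copy()
p=r.current_tcp_pos()
for P,c in((p,(0,255,0)),((p[0],p[1],p[2]-11),(0,0,255)),((p[0]+22,p[1],p[2]-11),(255,0,0)),((p[0]-22,p[1],p[2]-11),(255,0,0)),((p[0],p[1],p[2]+150),(255,255,0))):
    u,v=(proj("top",P)[0]-[u0,v0]+.5)*8; cv2.circle(I,(int(u),int(v)),5,c,-1)
cv2.imwrite("pics/z6.png",I[:,:,::-1])
E
```

```text
(no output)
```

View pics/z6.png

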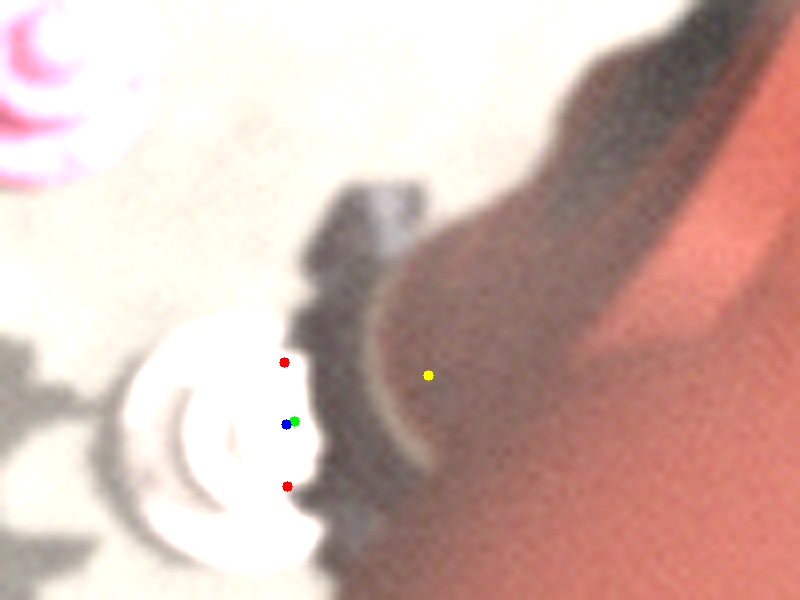

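```bash
python3 - <<'E'
from h import *
r.move_ptp((520,-120,150),down(0.9))
T=[]
for w in(2,44,85):
    r.command_gripper(w); p=r.current_tcp_pos(); im=r.camera("scene"); im2=r.camera("top")
    cv2.imwrite(f"pics/g{w}.png",im[:,:,::-1]);cv2.imwrite(f"pics/gt{w}.png",im2[:,:,::-1])
    u,v=proj("scene",p)[0]; u0,v0=int(u)-32,int(v)-50
    I=cv2.resize(im[v0:v0+96,u0:u0+64],(266,400),interpolation=cv2.INTER_CUBIC)
    y=Rn.from_quat(r.current_tool_rot()).as_matrix()[:,1]
    for P,c in((p,(0,255,0)),(p-[0,0,11],(255,0,0)),(p-[0,0,11]+y*w/2,(255,0,0)),(p-[0,0,11]-y*w/2,(255,0,0))):
        a,b=(proj("scene",P)[0]-[u0,v0]+.5)*4.166; cv2.circle(I,(int(a),int(b)),2,c,-1)
    T.append(I)
    print(w,r.current_gripper_width(),p,r.current_tool_rot(),r.tip_extent)
cv2.imwrite("pics/g.png",np.hstack(T)[:,:,::-1]); print(r.current_t())
E
```

```text
2 1.4053146283906133 [ 520.02458724 -120.24263558  149.82690977] [ 3.29255092e-01  9.44241009e-01 -1.61721008e-05 -2.97718049e-05] 11.0
44 43.80244337891583 [ 519.99325492 -119.9955958   150.02097524] [ 3.29122334e-01  9.44287292e-01 -3.89958314e-06  3.47015273e-06] 11.0
85 84.93419498147085 [ 519.99812625 -119.99242827  149.99169535] [ 3.29111319e-01  9.44291131e-01  9.84793645e-06 -7.27338374e-06] 11.0
11.8667
```

View pics/g.png

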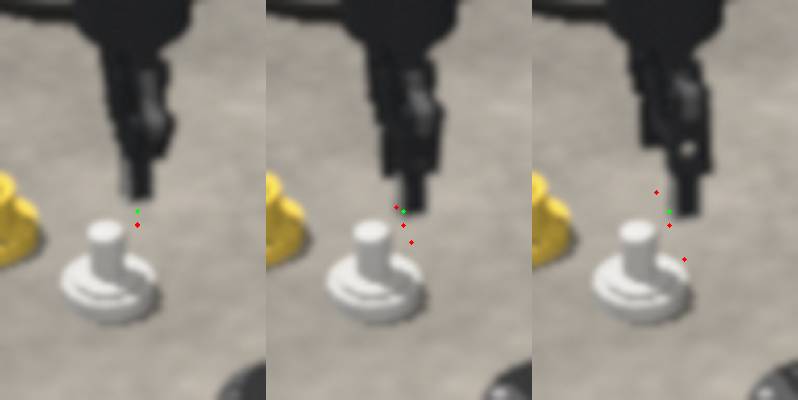

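View pics/gt2.png

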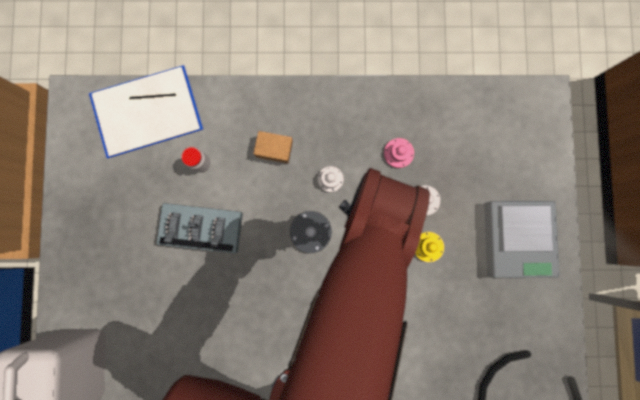

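```bash
python3 - <<'E'
from h import *
r.command_gripper(0)
r.movel((540,-140,35),vel=150,threshold=10)
hit=r.movel((540,-140,-30),vel=30,threshold=6)
print(hit,r.current_tcp_pos(),r.current_wrist_force(),r.current_t())
im=r.camera("scene");cv2.imwrite("pics/b0.png",cv2.resize(im[120:220,220:380],(800,500),interpolation=cv2.INTER_CUBIC)[:,:,::-1])
r.movel((540,-140,60),vel=150)
E
```

```text
True [ 539.94618113 -139.96516799  -13.03013823] [-1.26421931  0.8530354   8.67289533] 15.0417
```

View pics/b0.png

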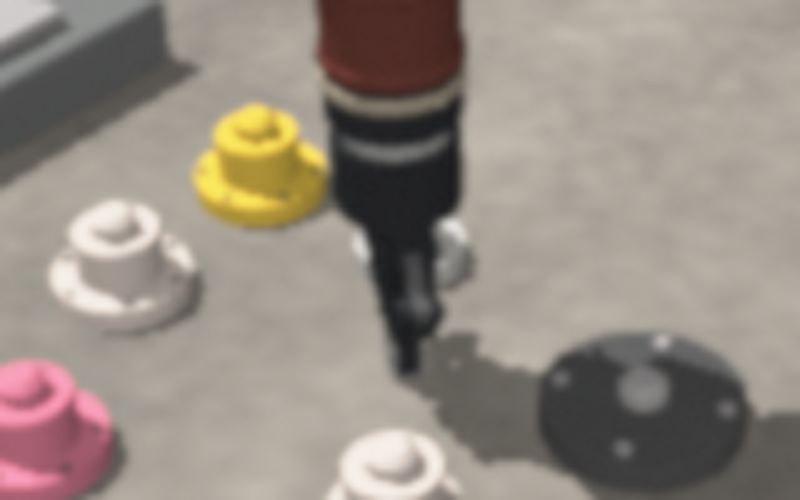

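```bash
python3 - <<'E'
from h import *
print(proj("scene",(540,-140,0)),back("scene",(301,194.5),0),back("scene",(301,195.5),2))
E
```

```text
[[300.39154974 193.13867414]] [ 543.92007426 -134.37495975    0.        ] [ 549.40389724 -129.78123772    2.        ]
```

```bash
python3 - <<'E'
from h import *
x,y=586,-335
r.movel((540,-140,150),vel=200)
d=look("c3")
pick2(x,y,5,np.pi/2,0,56,hov=110)
print(r.current_t(),r.current_tcp_pos(),r.current_wrist_force())
r.movel((x,y,70),vel=100); print(r.current_gripper_width(),r.current_wrist_force())
d=look("c4"); T=r.current_tcp_pos();print(T,r.current_t())
u,v=proj("scene",(x,y,80))[0].astype(int)
cv2.imwrite("pics/z7.png",cv2.resize(d["scene"][v-45:v+45,u-60:u+60],(800,600),interpolation=cv2.INTER_CUBIC)[:,:,::-1])
E
```

```text
w1 55.46763134497971
w2 54.82479387319627
22.35 [ 586.52986185 -335.52660985    6.44755924] [-1.27015801  0.5271819   5.72439555]
54.79476424093748 [ 0.03398887 -0.25709684 -3.96097296]
[ 585.40466645 -334.55621883   68.95628185] 23.25
```

View pics/z7.png

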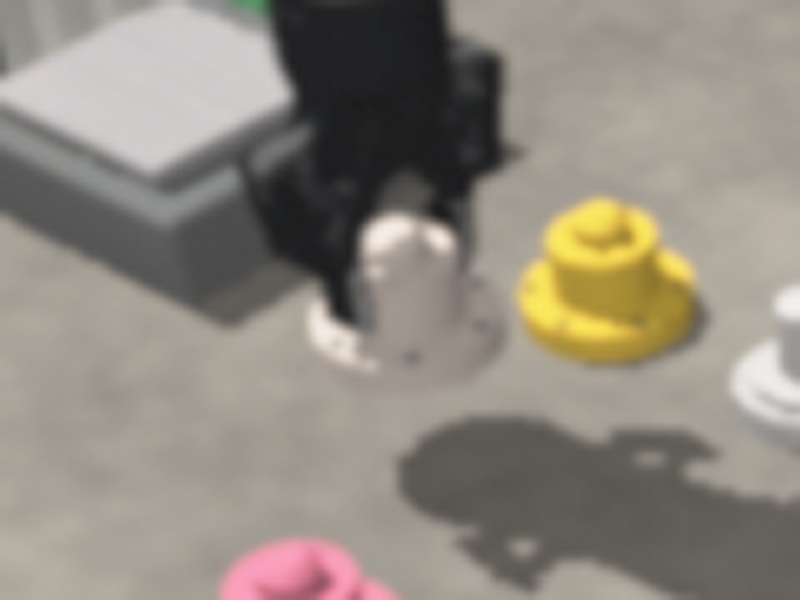

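```bash
cat >> h.py <<'E'
def seat(x,y,a,zs,hov):
    "zs: TCP z when seated; descends with threshold, spiral search"
    r.move_ptp((x,y,hov),down(a))
    r.movel((x,y,zs+19),vel=150)
    for i,(dx,dy) in enumerate([(0,0),(2,0),(-2,0),(0,2),(0,-2),(2,2),(-2,-2),(2,-2),(-2,2)]):
        if i: r.movel((x+dx,y+dy,zs+17),vel=60)
        hit=r.movel((x+dx,y+dy,zs-2),vel=30,threshold=12)
        p=r.current_tcp_pos(); print(i,hit,p.round(2) if hasattr(p,'round') else p,np.round(r.current_wrist_force(),1))
        if p[2]<zs+3: return True
    return False
E
python3 - <<'E'
from h import *
r.movel((585.5,-334.5,110),vel=200)
print(seat(494.5,2.6,0,28.4,110),r.current_gripper_width(),r.current_t())
E
```

```text
0 True [494.32   2.68  28.42] [-1.9  0.1  6.4]
True 54.762263080495885 26.1
```

```bash
python3 - <<'E'
from h import *
r.command_gripper(85); print(r.current_tcp_pos())
r.movel((494.5,2.6,130),vel=200)
r.move_ptp((450,120,140),down(0))
d=look("d0")
for k in(("scene",),("top",),("scene","top")): print(locate(d,SEC(76),(650,-55),names=k),locate(d,[(88,38),(56,70)],(494.5,2.6),names=k),locate(d,CAPC,(449,-209),names=k))
print(r.current_t())
I=d["scene"][130:250,220:380]
cv2.imwrite("pics/z8.png",cv2.resize(I,(800,600),interpolation=cv2.INTER_CUBIC)[:,:,::-1])
E
```

```text
[493.34902546   2.78982635  27.69515544]
(array([651.85925388, -54.05669165]), np.float64(15.763386345925513)) (array([496.56178284,   5.61981354]), np.float64(17.60129010111755)) (array([ 451.95218813, -207.22498965]), np.float64(15.694332311858458))
(array([649.86934185, -57.02892542]), np.float64(14.400987989619932)) (array([493.57549536,   3.13131825]), np.float64(14.760661698140723)) (array([ 446.34532523, -211.36378908]), np.float64(13.788743552854566))
(array([650.50778803, -55.39594465]), np.float64(14.577753254274668)) (array([495.60575926,   4.57767568]), np.float64(15.725615653979748)) (array([ 450.02969241, -209.60574198]), np.float64(13.684564522629637))
27.8333
```

View pics/z8.png

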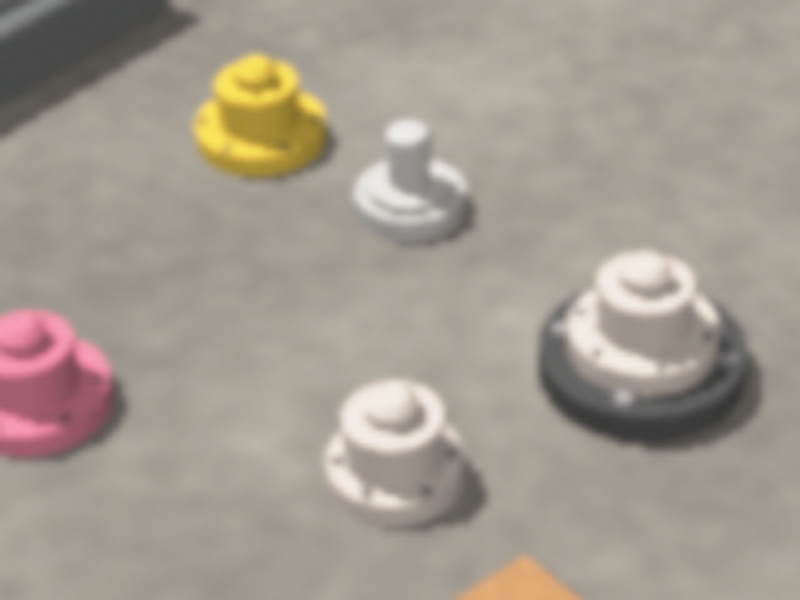

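View pics/top_d0.png

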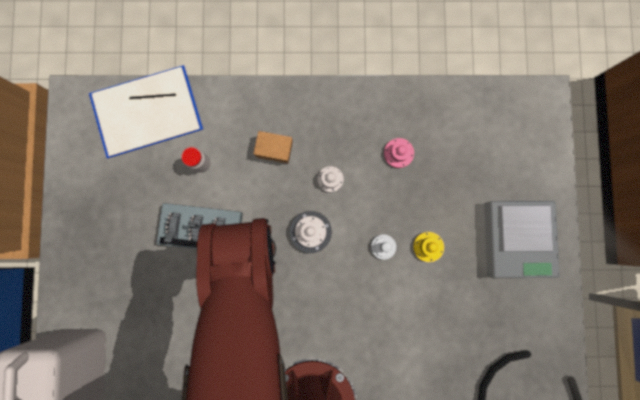

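```bash
python3 - <<'E'
from h import *
x,y=651,-55.5
pick2(x,y,8,np.pi/2,0,56,hov=120)
g=r.current_tcp_pos(); print(r.current_t(),g,r.current_wrist_force())
r.movel((x,y,80),vel=150); print(r.current_gripper_width(),r.current_wrist_force())
r.movel((x,y,160),vel=200)
ok=seat(495.3,3.4,0,g[2]+70,160); print(ok,g[2]+70,r.current_gripper_width(),r.current_t())
if ok:
    r.command_gripper(85); print(r.current_tcp_pos())
    r.movel((495.3,3.4,190),vel=200)
    r.move_ptp((450,120,200),down(0))
    d=look("e0")
    for k in(("scene",),("top",),("scene","top")): print(locate(d,[(76,86),(56,118)],(495,3),names=k),locate(d,CAPC,(449,-209),names=k,rng=40))
    I=d["scene"][130:250,220:380]
    cv2.imwrite("pics/z9.png",cv2.resize(I,(800,600),interpolation=cv2.INTER_CUBIC)[:,:,::-1])
    print(r.current_t())
E
```

```text
w1 55.070289922381114
w2 55.01661437834667
34.0 [651.66735475 -55.65418671   9.41702753] [-2.090339   -0.70485412  6.1488732 ]
54.55281987363951 [-0.38882507 -0.01437471 -3.05088052]
0 True [495.07   3.46  79.37] [-1.3 -0.5  6.7]
True 79.4170275273797 54.86311238561373 37.0667
[494.24601522   3.55767629  78.68190995]
(array([498.30963326,   6.20533085]), np.float64(15.17862123570923)) (array([ 451.91572428, -207.2670393 ]), np.float64(15.629899970072236))
(array([498.72381592,  -5.9972229 ]), np.float64(13.230108587573348)) (array([ 446.33232546, -211.36654568]), np.float64(13.672945927318436))
(array([497.96295738,   5.60013962]), np.float64(12.893234279206506)) (array([ 450.00242174, -209.62428975]), np.float64(13.677496023947262))
38.8583
```

View pics/z9.png

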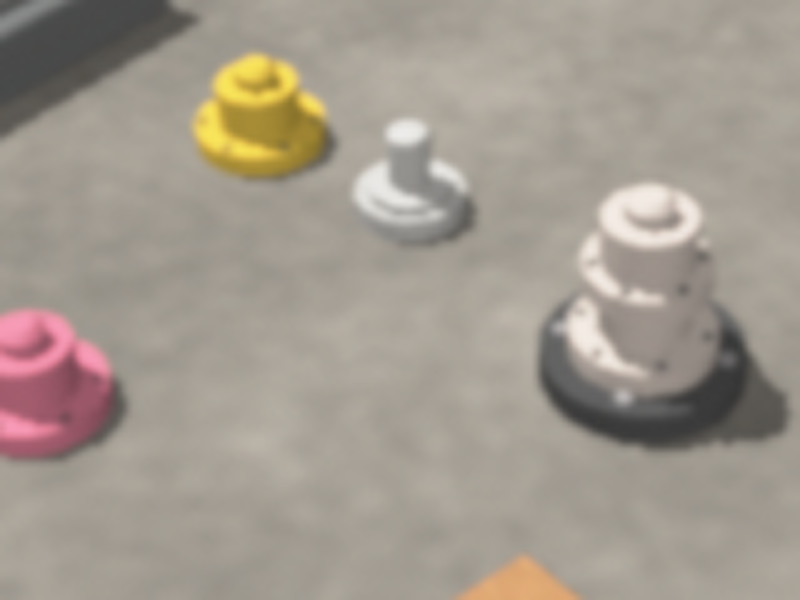

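```bash
python3 - <<'E'
from h import *
x,y=450,-209.8
r.move_ptp((450,-60,220),down(0)) if 0 else None
pick2(x,y,18,np.pi/2,0,28,hov=130)
g=r.current_tcp_pos(); print(r.current_t(),g,r.current_wrist_force())
r.movel((x,y,80),vel=150); print(r.current_gripper_width(),r.current_wrist_force())
r.movel((x,y,190),vel=200)
ok=seat(495.3,3.4,0,g[2]+118,190); print(ok,g[2]+118,r.current_gripper_width(),r.current_t())
if ok:
    r.command_gripper(60); print(r.current_tcp_pos())
    r.movel((495.3,3.4,210),vel=200)
    r.command_gripper(0)
    # press home on the knob: top at 22+96+62=180 ; tips at TCP+13
    print(r.movel((495.3,3.4,150),vel=40,threshold=15),r.current_tcp_pos(),r.current_wrist_force())
    r.movel((495.3,3.4,210),vel=150)
    r.move_ptp((450,120,220),down(0))
    d=look("f0")
    I=d["scene"][130:250,220:380]
    cv2.imwrite("pics/z10.png",cv2.resize(I,(800,600),interpolation=cv2.INTER_CUBIC)[:,:,::-1])
    print(r.current_t())
E
```

```text
w1 27.163877337128152
w2 26.69020888675156
45.875 [ 450.21737236 -209.99736312   18.58914622] [-0.40447069  0.2866841   6.36816565]
26.845840426597245 [ 0.03504848 -0.15353789 -2.35451193]
0 True [495.15   3.49 136.56] [-1.9 -0.4  6.9]
True 136.5891462156301 26.63395559565978 49.025
[494.62298642   3.47613214 135.8691793 ]
True [495.55782751   3.38757052 166.91912747] [-0.13633428  0.65488482  9.5565935 ]
52.6917
```

View pics/z10.png

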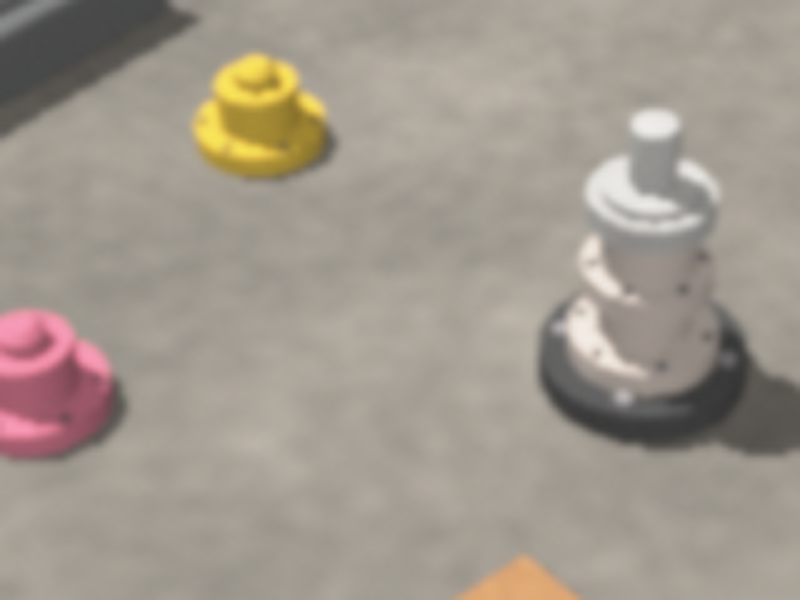

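```bash
cat >> h.py <<'E'
HC=np.array([509.7,321.5]); HY=-0.112
HX=np.array([np.cos(HY),np.sin(HY),0]); HYY=np.array([-np.sin(HY),np.cos(HY),0])
def axle(k): return np.r_[HC,50]+HYY*64*k   # k=+1 left,0 mid,-1 right
def tabpt(k,th,rad=62,t=0,w=0):
    er=np.sin(th)*HX+np.array([0,0,np.cos(th)]); et=np.cos(th)*HX-np.array([0,0,np.sin(th)])
    return axle(k)+rad*er+t*et+w*HYY
def tabfit(imgs,k,names=("scene","top")):
    Gs={n:grads(imgs[n]) for n in names}
    def f(th,n):
        P=np.array([tabpt(k,th,rad,t,w) for rad in(44,76) for t in(-6,6) for w in(-9,9)])
        h=cv2.convexHull(proj(n,P).astype(np.float32))[:,0]
        h2=np.roll(h,-1,0); s=0;L=0
        for a,b in zip(h,h2):
            m=max(2,int(np.linalg.norm(b-a)*2)); q=a+(b-a)*((np.arange(m)+.5)/m)[:,None]; t=(b-a)/(np.linalg.norm(b-a)+1e-9)
            gx=map_coordinates(Gs[n][0],[q[:,1],q[:,0]],order=1); gy=map_coordinates(Gs[n][1],[q[:,1],q[:,0]],order=1)
            s+=np.abs(gx*t[1]-gy*t[0]).sum(); L+=m
        return s/L
    ths=np.arange(-.95,.96,.02)
    out={}
    for nn in [(n,) for n in names]+([tuple(names)] if len(names)>1 else []):
        v=[sum(f(t,n) for n in nn)/len(nn) for t in ths]; i=int(np.argmax(v)); out["+".join(nn)]=(round(ths[i],2),round(max(v),1))
    return out
E
python3 - <<'E'
from h import *
d=load("0")
for k in(1,0,-1): print(k,tabfit(d,k))
def draw(ths,name):
    I=cv2.resize(d["scene"][190:295,390:530],(800,600),interpolation=cv2.INTER_CUBIC)
    for k,th in ths.items():
        P=np.array([tabpt(k,th,rad,t,w) for rad in(44,76) for t in(-6,6) for w in(-9,9)])
        h=(cv2.convexHull(proj("scene",P).astype(np.float32))[:,0]+.5-[390,190])*5.714
        cv2.polylines(I,[h.round().astype(np.int32)],True,(0,255,0),1)
    cv2.polylines(I,[((proj("scene",rect(*HC,HY,50))+.5-[390,190])*5.714).round().astype(np.int32)],True,(255,0,0),1)
    cv2.imwrite(name,I[:,:,::-1])
draw({k:tabfit(d,k)["scene"][0] for k in(1,0,-1)},"pics/w0.png")
E
```

```text
1 {'scene': (np.float64(0.51), np.float32(8.7)), 'top': (np.float64(-0.63), np.float32(7.2)), 'scene+top': (np.float64(-0.95), np.float32(5.6))}
0 {'scene': (np.float64(0.09), np.float32(9.9)), 'top': (np.float64(-0.01), np.float32(6.7)), 'scene+top': (np.float64(0.05), np.float32(7.4))}
-1 {'scene': (np.float64(0.33), np.float32(9.6)), 'top': (np.float64(-0.57), np.float32(5.8)), 'scene+top': (np.float64(-0.77), np.float32(6.5))}
```

View pics/w0.png

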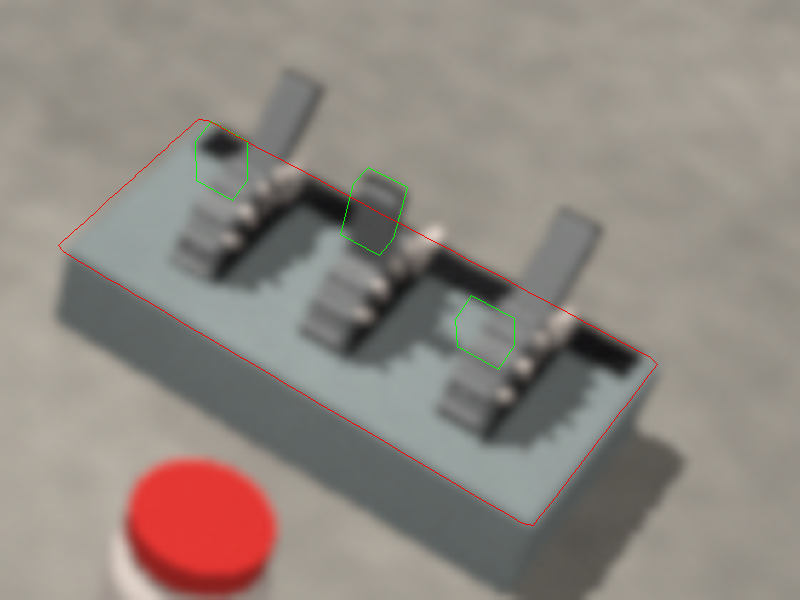

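```bash
cat >> h.py <<'E'
def drawtabs(img,cases,name,n="scene",roi=(390,190,140,105)):
    u0,v0,w,h=roi; s=800/w
    I=cv2.resize(img[v0:v0+h,u0:u0+w],(800,int(h*s)),interpolation=cv2.INTER_CUBIC)
    for k,th,c in cases:
        P=np.array([tabpt(k,th,rad,t,ww) for rad in(44,76) for t in(-6,6) for ww in(-9,9)])
        hh=(cv2.convexHull(proj(n,P).astype(np.float32))[:,0]+.5-[u0,v0])*s
        cv2.polylines(I,[hh.round().astype(np.int32)],True,c,1)
    cv2.imwrite(name,I[:,:,::-1])
E
python3 - <<'E'
from h import *
d=load("0")
g,rd,b=(0,255,0),(255,0,0),(0,0,255)
drawtabs(d["scene"],[(k,t,c) for k in(1,-1) for t,c in((-.6,g),(-.74,rd),(-.875,b))]+[(0,.05,g),(0,.15,rd)],"pics/w1.png")
drawtabs(d["top"],[(k,t,c) for k in(1,-1) for t,c in((-.6,g),(-.74,rd),(-.875,b))]+[(0,.05,g),(0,.15,rd)],"pics/w2.png","top",(145,190,100,75))
E
```

```text
(no output)
```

View pics/w1.png

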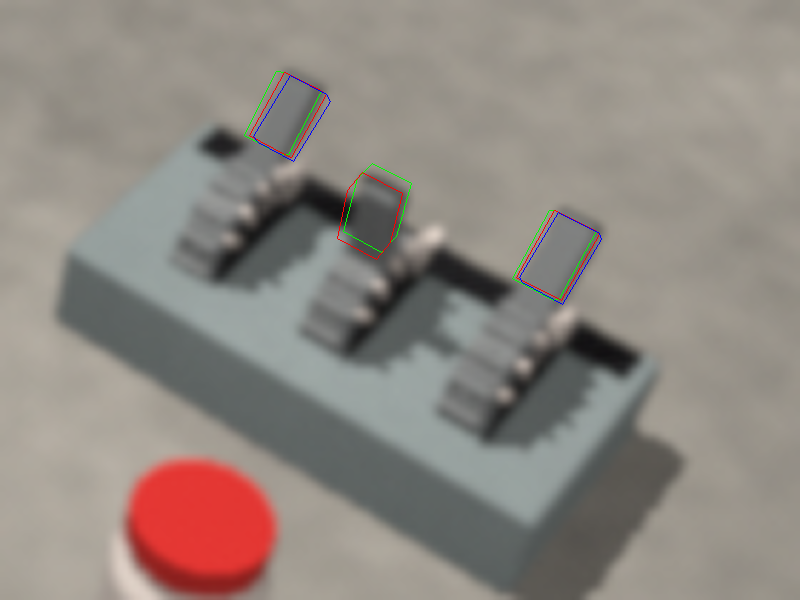

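View pics/w2.png

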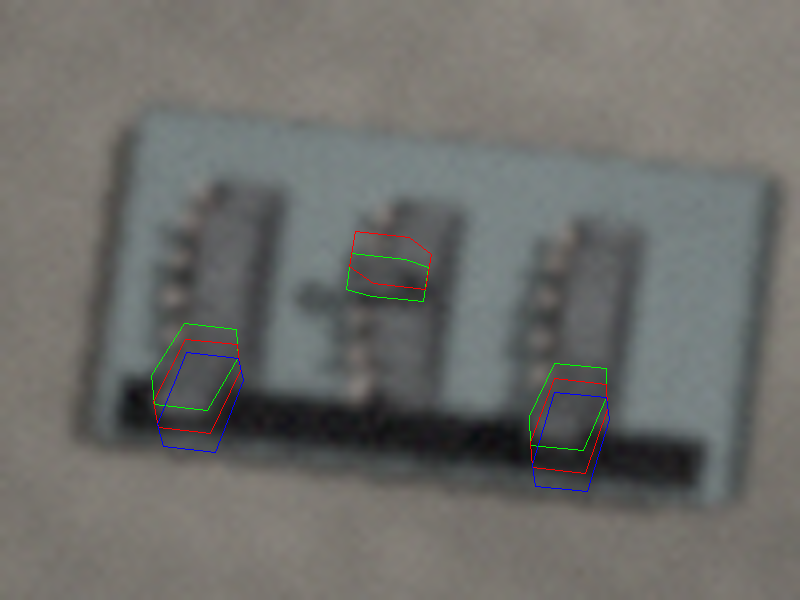

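```bash
cat >> h.py <<'E'
def tpose(k,th,rad,dt=0.0,flip=False):
    er=np.sin(th)*HX+np.array([0,0,np.cos(th)]); et=np.cos(th)*HX-np.array([0,0,np.sin(th)])
    z=-er; y=et*(-1 if flip else 1); x=np.cross(y,z)
    return axle(k)+rad*er+dt*et, Rn.from_matrix(np.c_[x,y,z]).as_quat()
E
python3 - <<'E'
from h import *
print(r.current_joints())
for fl in(False,True):
  for k,ths in((1,(-.66,-.4,-.175)),(0,(.05,-.25,-.525)),(-1,(-.66,-.3,0,.3,.525))):
    for th in ths:
        for rad in(33,90):
            p,q=tpose(k,th,rad,flip=fl); j=r.ik(p,q); print(fl,k,th,rad,None if j is None else np.round(j,2).tolist())
E
```

```text
[ 1.02525896e-01  1.78109733e-01 -2.98793251e-01  1.09475437e+00
 -2.53414460e-04  1.67380766e+00]
False 1 -0.66 33 [0.81, 0.43, -0.65, 0.05, -0.51, 2.37]
False 1 -0.66 90 [0.87, 0.33, -0.63, 0.2, -0.53, 2.44]
False 1 -0.4 33 [0.69, 0.43, -0.43, 0.42, -0.28, 2.33]
False 1 -0.4 90 [0.72, 0.35, -0.4, 0.54, -0.29, 2.36]
False 1 -0.175 33 [0.59, 0.51, -0.21, 0.72, -0.11, 2.27]
False 1 -0.175 90 [0.6, 0.45, -0.15, 0.84, -0.11, 2.28]
False 0 0.05 33 [0.43, 0.57, -0.08, 0.96, 0.03, 2.11]
False 0 0.05 90 [0.42, 0.53, 0.0, 1.09, 0.03, 2.11]
False 0 -0.25 33 [0.53, 0.4, -0.42, 0.55, -0.15, 2.2]
False 0 -0.25 90 [0.55, 0.32, -0.37, 0.68, -0.15, 2.22]
False 0 -0.525 33 [0.66, 0.34, -0.69, 0.15, -0.36, 2.27]
False 0 -0.525 90 [0.7, 0.23, -0.66, 0.3, -0.37, 2.31]
False -1 -0.66 33 [0.61, 0.28, -0.94, -0.18, -0.42, 2.18]
False -1 -0.66 90 [0.67, 0.15, -0.93, -0.0, -0.45, 2.24]
False -1 -0.3 33 [0.45, 0.31, -0.59, 0.42, -0.16, 2.11]
False -1 -0.3 90 [0.47, 0.21, -0.55, 0.56, -0.16, 2.13]
False -1 0 33 [0.34, 0.47, -0.25, 0.84, 0.0, 2.03]
False -1 0 90 [0.34, 0.42, -0.18, 0.97, 0.0, 2.03]
False -1 0.
[... 705 characters left out ...]
0.25 90 [0.55, 0.32, -0.37, 0.68, -0.15, -0.92]
True 0 -0.525 33 [0.66, 0.34, -0.69, 0.15, -0.36, -0.87]
True 0 -0.525 90 [0.7, 0.23, -0.66, 0.3, -0.37, -0.83]
True -1 -0.66 33 [0.61, 0.28, -0.94, -0.18, -0.42, -0.96]
True -1 -0.66 90 [0.67, 0.15, -0.93, -0.0, -0.45, -0.9]
True -1 -0.3 33 [0.45, 0.31, -0.59, 0.42, -0.16, -1.03]
True -1 -0.3 90 [0.47, 0.21, -0.55, 0.56, -0.16, -1.01]
True -1 0 33 [0.34, 0.47, -0.25, 0.84, 0.0, -1.11]
True -1 0 90 [0.34, 0.42, -0.18, 0.97, 0.0, -1.11]
True -1 0.3 33 [0.27, 0.71, 0.12, 1.26, 0.11, -1.2]
True -1 0.3 90 [0.26, 0.7, 0.25, 1.4, 0.11, -1.21]
True -1 0.525 33 [0.23, 0.94, 0.46, 1.59, 0.17, -1.27]
True -1 0.525 90 [0.22, 0.97, 0.66, 1.76, 0.16, -1.28]
```

```bash
python3 - <<'E'
from h import *
r.command_gripper(36,20)
p,q=tpose(1,-.66,95); r.move_ptp(p,q)
d=look("t0"); T=r.current_tcp_pos(); z=Rn.from_quat(r.current_tool_rot()).as_matrix()[:,2]; y=Rn.from_quat(r.current_tool_rot()).as_matrix()[:,1]
print(T,p,z)
A1=T-14*z; A2=T-np.array([0,0,-1.])*24+10*z   # tool-length vs world-z hypothesis
u0,v0=420,150
I=cv2.resize(d["scene"][v0:v0+105,u0:u0+140],(800,600),interpolation=cv2.INTER_CUBIC)
for P,c in((A1,(0,255,0)),(A2,(255,0,0))):
    for s in(-18,18):
        a,b=(proj("scene",P+s*y)[0]+.5-[u0,v0])*5.714; cv2.circle(I,(int(a),int(b)),3,c,-1)
cv2.imwrite("pics/t0.png",I[:,:,::-1]); print(r.current_t())
E
```

```text
[460.25474037 390.87334306 125.72030318] [458.97186038 391.60894469 125.04926199] [ 0.60935893 -0.06942066 -0.78984965]
54.35
```

View pics/t0.png

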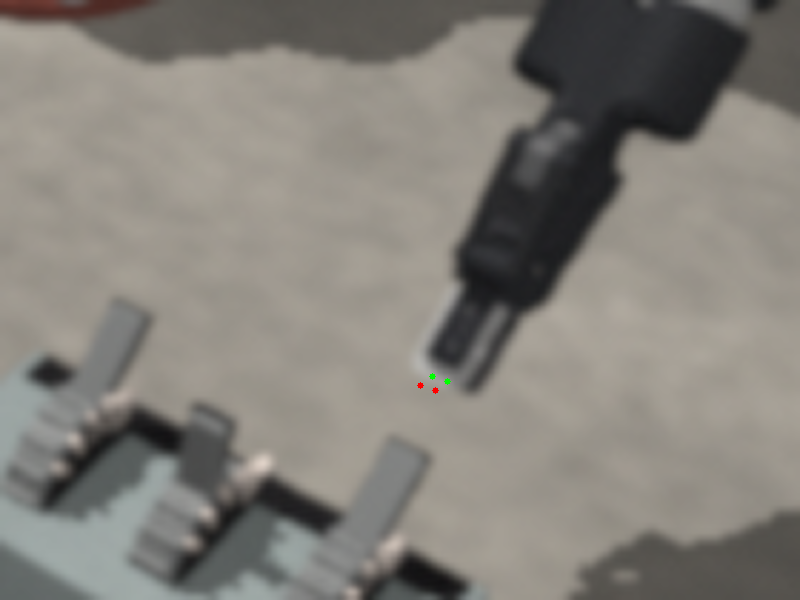

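```bash
cat >> h.py <<'E'
def wheel(k,th0,th1,app=True):
    r.command_gripper(36,20)
    if app:
        p,q=tpose(k,th0,95); r.move_ptp(p,q)
    p,q=tpose(k,th0,34); hit=r.movel(p,vel=100,rotation=q,threshold=8)
    print("down",hit,np.round(r.current_tcp_pos()-p,1),np.round(r.current_wrist_force(),1))
    if hit: return False
    r.command_gripper(15,20); print("w",r.current_gripper_width(),np.round(r.current_tcp_pos()-p,1))
    n=max(1,int(np.ceil(abs(th1-th0)/.12)))
    for t in np.linspace(th0,th1,n+1)[1:]:
        p,q=tpose(k,t,34); r.movel(p,vel=60,rotation=q)
    r.hold(.3)
    r.command_gripper(8,30); r.hold(.3); print("sq",r.current_gripper_width(),np.round(r.current_tcp_pos()-p,1),np.round(r.current_wrist_force(),1))
    r.command_gripper(36,20)
    p,q=tpose(k,th1,110); r.movel(p,vel=150,rotation=q)
    print(r.current_t()); return True
E
python3 - <<'E'
from h import *
wheel(1,-.66,-.175,app=False)
d=look("t1")
cv2.imwrite("pics/t1.png",cv2.resize(d["scene"][150:300,380:580],(800,600),interpolation=cv2.INTER_CUBIC)[:,:,::-1])
E
```

```text
down False [-0.1  0.   0.2] [ 0.6  0.2 -0.4]
w 14.898139975765941 [-0.3  0.3  0.2]
sq 11.529640647955372 [-1.7  0.4 -0. ] [-6.4  2.   5.5]
58.7917
```

View pics/t1.png

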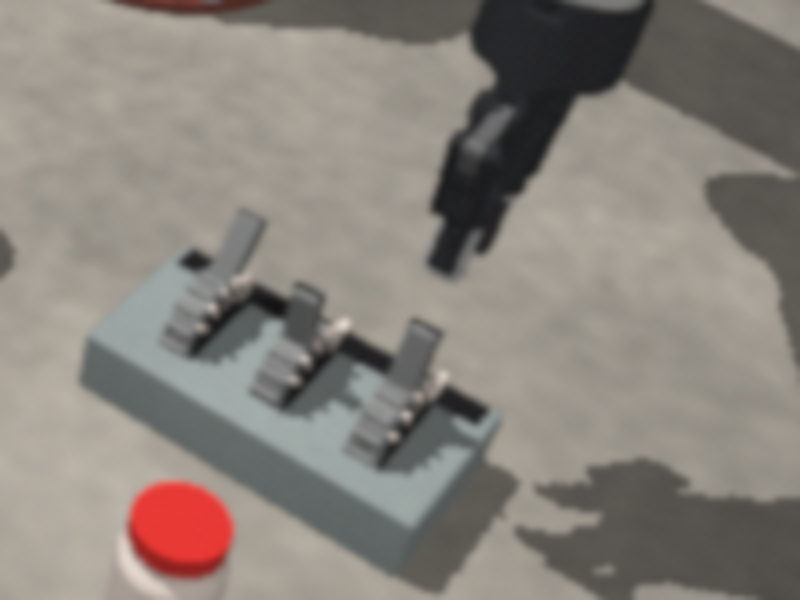

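```bash
python3 - <<'E'
from h import *
wheel(0,.03,-.525)
d=look("t2")
cv2.imwrite("pics/t2.png",cv2.resize(d["scene"][150:300,380:580],(800,600),interpolation=cv2.INTER_CUBIC)[:,:,::-1])
E
```

```text
down False [0.1 0.5 0.6] [0.6 0.9 0.1]
w 15.130687509649318 [0.6 0.2 0.6]
sq 12.01763298684993 [-1.1  0.6 -0.7] [-6.   2.8 -2.1]
63.8417
```

View pics/t2.png

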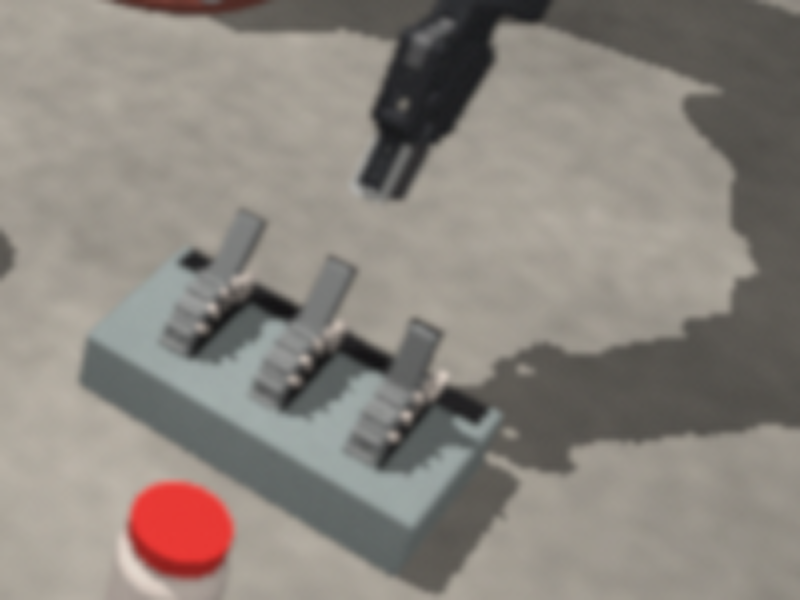

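```bash
sed -i 's/HC=np.array(\[509.7,321.5\])/HC=np.array([507.7,321.5])/' h.py; python3 - <<'E'
from h import *
wheel(-1,-.66,.525)
d=look("t3")
cv2.imwrite("pics/t3.png",cv2.resize(d["scene"][150:300,380:580],(800,600),interpolation=cv2.INTER_CUBIC)[:,:,::-1])
E
```

```text
down False [0.2 0.3 0.3] [-0.4  0.4 -0.7]
w 15.005539673691418 [0.3 0.4 0.7]
sq 11.720946780428775 [-0.5  0.3  1.2] [-0.4  1.1  7.7]
70.475
```

View pics/t3.png

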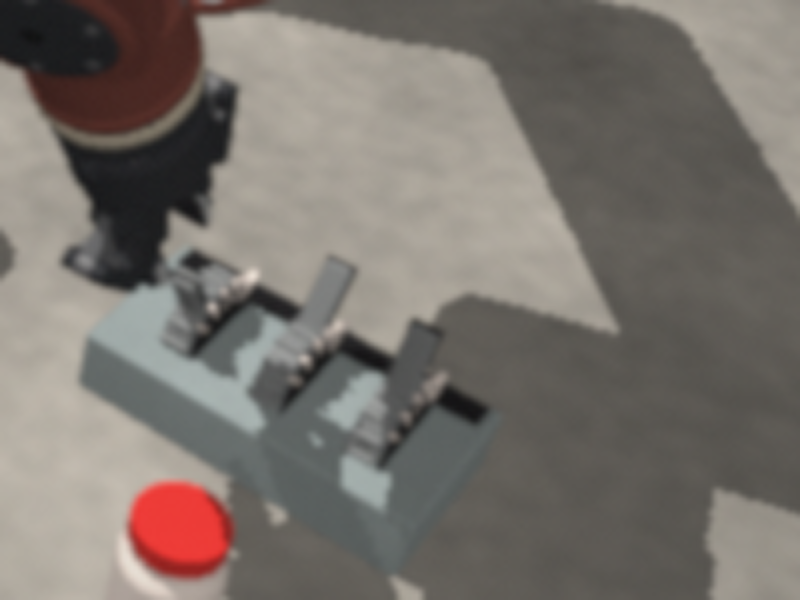

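```bash
python3 - <<'E'
from h import *
p=r.current_tcp_pos(); r.movel((p[0],p[1],p[2]+80),vel=150)
r.goto_joints([1.165, 0.291, -0.153, 1.127, 0, 1.431]); r.hold(.3)
d=look("v0"); print(r.current_t())
g,rd=(0,255,0),(255,0,0)
HCs=HC.copy()
import h
for x,c,nm in((509.3,g,"a"),):
    h.HC=np.array([x,321.8])
    cs=[(1,-.175,g),(0,-.525,g),(-1,.525,g)]
    cs+=[(1,-.275,rd),(0,-.625,rd),(-1,.425,rd)]+[(1,-.075,(0,0,255)),(0,-.425,(0,0,255)),(-1,.625,(0,0,255))]
    drawtabs(d["scene"],cs,"pics/v1.png"); drawtabs(d["top"],cs,"pics/v2.png","top",(145,190,100,75))
E
```

```text
Traceback (most recent call last):
rig.PlanningError: the arm cannot follow that straight line within its joint ranges
```

```bash
python3 - <<'E'
from h import *
import h
r.move_ptp((520,240,230),down(HY+np.pi))if r.ik((520,240,230),down(HY)) is None else r.move_ptp((520,240,230),down(HY))
r.goto_joints([1.165, 0.291, -0.153, 1.127, 0, 1.431]); r.hold(.3)
d=look("v0"); print(r.current_t())
g,rd,b=(0,255,0),(255,0,0),(0,0,255)
h.HC=np.array([509.3,321.8])
cs=[(1,-.175,g),(0,-.525,g),(-1,.525,g)]
cs+=[(1,-.275,rd),(0,-.625,rd),(-1,.425,rd),(1,-.075,b),(0,-.425,b),(-1,.625,b)]
drawtabs(d["scene"],cs,"pics/v1.png"); drawtabs(d["top"],cs,"pics/v2.png","top",(145,190,100,75))
E
```

```text
73.5167
```

View pics/v1.png

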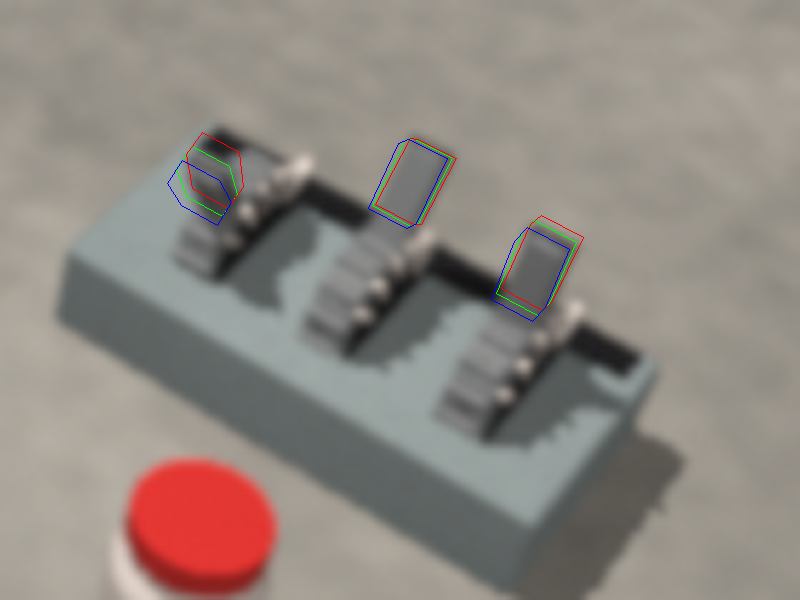

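View pics/v2.png

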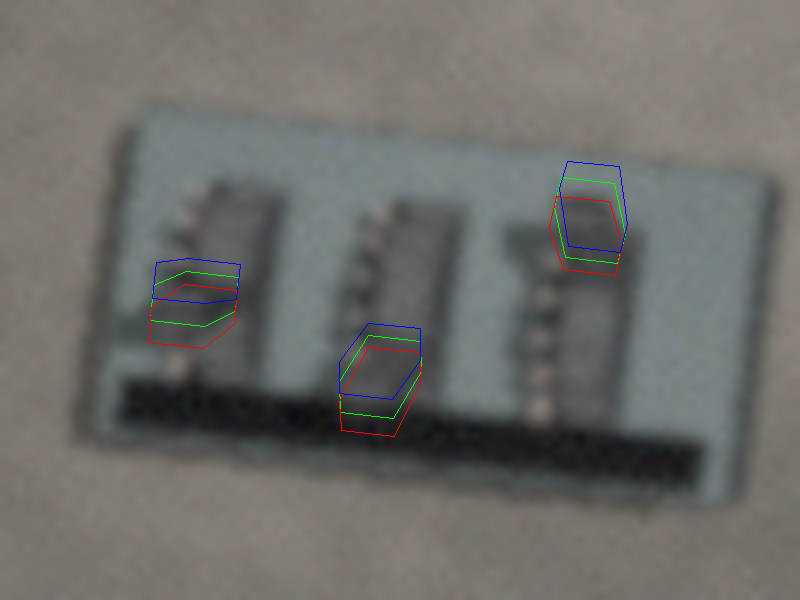

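View pics/scene_v0.png

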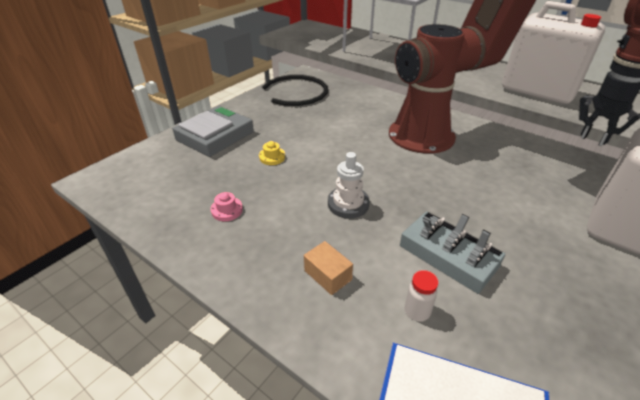

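```bash
python3 - <<'E'
from h import *
import h
d=load("_v0")
tg={1:-.175,0:-.525,-1:.525}
def score(n,k,th,G):
    P=np.array([tabpt(k,th,rad,t,w) for rad in(50,76) for t in(-6,6) for w in(-9,9)])
    s=0;L=0
    hl=cv2.convexHull(proj(n,P).astype(np.float32))[:,0]
    E=[(a,b) for a,b in zip(hl,np.roll(hl,-1,0))]
    for a,b in E:
        m=max(2,int(np.linalg.norm(b-a)*3)); q=a+(b-a)*((np.arange(m)+.5)/m)[:,None]; t=(b-a)/(np.linalg.norm(b-a)+1e-9)
        gx=map_coordinates(G[0],[q[:,1],q[:,0]],order=1); gy=map_coordinates(G[1],[q[:,1],q[:,0]],order=1)
        s+=np.abs(gx*t[1]-gy*t[0]).sum(); L+=m
    return s/L
for n in("scene","top"):
    G=grads(d[n])
    hp,sc=loc_house(d,(509,322,-.11),(n,)); print(n,hp,sc)
    h.HC=hp[:2]
    for k in tg:
        ths=np.arange(tg[k]-.25,tg[k]+.26,.02); v=np.array([score(n,k,t,G) for t in ths]); i=v.argmax(); print(k,tg[k],"best",ths[i].round(3),v.round(1)[::2])
    u0,v0,w,hh=(390,190,140,105) if n=="scene" else (145,190,100,75)
    I=cv2.resize(d[n][v0:v0+hh,u0:u0+w],(800,600),interpolation=cv2.INTER_CUBIC); I=np.clip((I.astype(float)-50)*1.9,0,255)
    cv2.imwrite(f"pics/v_{n}.png",I[:,:,::-1])
E
```

```text
scene [ 5.09041635e+02  3.22415799e+02 -1.17501078e-01] 11.461094308187977
1 -0.175 best -0.205 [ 6.4  7.4  8.4  9.4 10.4 11.1 11.3 10.6  8.7  6.1  4.4  4.5  5.2]
0 -0.525 best -0.615 [6.5 6.9 7.3 7.7 7.8 7.6 7.1 6.3 5.3 4.2 3.2 2.8 2.9]
-1 0.525 best 0.335 [ 9.4 11.7 12.4 10.6  8.7 10.1 11.7  9.5  6.5  5.   4.3  3.2  3.7]
top [ 5.09006541e+02  3.14379448e+02 -1.08965406e-01] 7.867985679884418
1 -0.175 best 0.055 [5.3 3.5 2.2 2.2 3.  3.7 4.4 4.9 4.1 2.7 3.4 4.1 5.4]
0 -0.525 best -0.475 [5.6 5.4 4.4 3.2 2.5 3.6 4.9 6.1 6.1 4.9 3.3 3.  2.6]
-1 0.525 best 0.275 [6.9 6.4 5.7 5.7 5.4 4.6 3.4 2.4 2.6 2.6 2.4 2.6 2.7][ WARN:0@0.935] global loadsave.cpp:1063 imwrite_ Unsupported depth image for selected encoder is fallbacked to CV_8U.
```

View pics/v_scene.png

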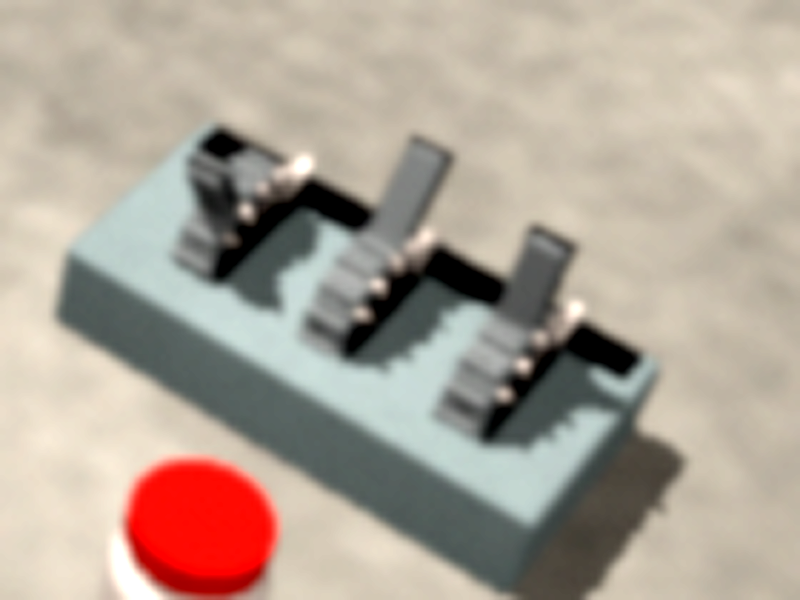

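View pics/v_top.png

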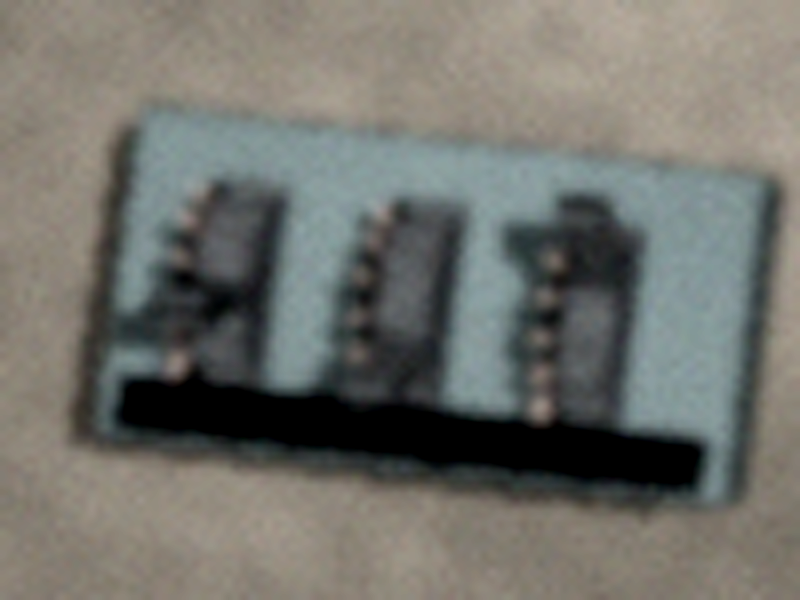

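```bash
python3 - <<'E'
from h import *
import h
d=load("_v0")
obs={0:{5:(380,210),4:(373,240),3:(363,273),2:(358,313),1:(357,352)},-1:{4:(556,258),3:(547,297),2:(543,340),1:(540,375),0:(540,410)},1:{5:(205,190),4:(190,218),3:(178,255),1:(175,362)}}
def res(p):
    h.HC=p[:2]; o=[]
    for k in obs:
        for i,(u,v) in obs[k].items():
            P=tabpt(k,-.875+.35*i,p[2],0,p[3]); o+=list(proj("top",P)[0]-(np.array([u,v])/8-.5+[145,190]))
    return np.array(o)
s=least_squares(res,[509,322,40,14]); print(s.x,np.abs(s.fun).max(),s.fun.round(1))
obs2={1:{0:(572,312),1:(540,335),2:(523,365),3:(503,393)},0:{0:(425,238),1:(400,258),2:(378,285),3:(362,313)},-1:{0:(300,165),1:(264,187),2:(246,210),3:(230,237)}}
def res2(p):
    h.HC=p[:2]; o=[]
    for k in obs2:
        for i,(u,v) in obs2[k].items():
            if i==0: continue
            P=tabpt(k,-.875+.35*i,s.x[2],0,s.x[3]); o+=list(proj("scene",P)[0]-(np.array([u,v])/5.714-.5+[390,190]))
    return np.array(o)
s2=least_squares(res2,[509,322]); print(s2.x,s2.fun.round(1))
# tab end observations: end-face centre-ish: top
E
```

```text
[  285.40971636 -1626.99349972    41.95528803  1974.74127316] 2.766022864424741 [ 0.5 -0.3 -0.1 -0.2  0.   0.6 -0.   0.8 -0.1  1.   0.   0.   0.1  0.
 -0.  -0.1  0.1  0.5  0.3  0.2 -0.4 -0.2 -0.2  0.1  0.1  0.3 -0.4 -2.8]
[4.49212959e+08 1.78937121e+08] [ -23.7 -376.8  -20.7 -382.   -17.2 -386.9    0.8 -363.3    4.7 -368.
    7.5 -372.9   24.6 -350.9   27.8 -354.9   30.6 -359.6]
```

```bash
python3 - <<'E'
from h import *
import h
obs={0:{5:(380,210),4:(373,240),3:(363,273),2:(358,313),1:(357,352)},-1:{4:(556,258),3:(547,297),2:(543,340),1:(540,375),0:(540,410)},1:{5:(205,190),4:(190,218),3:(178,255),0:(175,362)}}
def mk(obs,n,sc,off,skip0=False):
    def res(p):
        h.HC=np.array([p[0],321.8]); o=[]
        for k in obs:
            for i,(u,v) in obs[k].items():
                if skip0 and i==0: continue
                o+=list(proj(n,tabpt(k,-.875+.35*i,p[1],0,p[2]))[0]-(np.array([u,v])/sc-.5+off))
        return np.array(o)
    return res
s=least_squares(mk(obs,"top",8,[145,190]),[509,40,14]); print(s.x,s.fun.round(1))
obs2={1:{1:(540,335),2:(523,365),3:(503,393)},0:{1:(400,258),2:(378,285),3:(362,313)},-1:{1:(264,187),2:(246,210),3:(230,237)}}
s2=least_squares(mk(obs2,"scene",5.714,[390,190]),[509,40,14]); print(s2.x,s2.fun.round(1))
E
```

```text
[505.45840702  40.17832036  14.18281743] [ 0.4 -0.1 -0.1 -0.2  0.   0.3 -0.   0.4 -0.1  0.3 -0.1  0.   0.1 -0.2
 -0.1 -0.5  0.1 -0.1  0.3 -0.6 -0.5 -0.  -0.2  0.1  0.1  0.1  0.2  0.5]
[555.18216146  56.6381321   15.43945007] [ 1.   2.2  1.1 -0.6  0.5 -0.6 -0.   1.7  0.6 -0.8 -0.9 -1.2 -0.1  1.2
 -0.4 -1.  -2.  -1.5]
```

```bash
python3 - <<'E'
from h import *
import h
for x in(505.5,507.7,509):
    h.HC=np.array([x,321.8])
    for k in(1,0,-1): print(x,k,[((proj("scene",tabpt(k,-.875+.35*i,40.2,0,14.2))[0]+.5-[390,190])*5.714).round().astype(int).tolist() for i in range(6)])
E
```

```text
505.5 1 [[572, 309], [566, 308], [555, 317], [539, 336], [522, 362], [504, 391]]
505.5 0 [[432, 235], [425, 233], [412, 241], [396, 258], [378, 283], [361, 311]]
505.5 -1 [[301, 165], [293, 163], [279, 170], [263, 186], [245, 209], [228, 237]]
507.7 1 [[570, 312], [564, 311], [553, 321], [538, 339], [520, 365], [502, 395]]
507.7 0 [[430, 238], [423, 236], [410, 244], [394, 261], [376, 286], [359, 314]]
507.7 -1 [[299, 168], [291, 165], [277, 172], [261, 189], [243, 212], [226, 239]]
509 1 [[569, 314], [563, 313], [552, 322], [537, 341], [519, 367], [501, 397]]
509 0 [[429, 240], [422, 238], [409, 246], [393, 263], [375, 288], [358, 316]]
509 -1 [[298, 170], [289, 167], [276, 174], [259, 190], [241, 214], [224, 241]]
```

```bash
python3 - <<'E'
from h import *
import h
d=load("_v0")
h.HC=np.array([506.2,321.8])
g,rd,b=(0,255,0),(255,0,0),(0,0,255)
tg={1:-.175,0:-.525,-1:.525}
cs=[(k,t+o,c) for k,t in tg.items() for o,c in((0,g),(-.1,rd),(.1,b))]
for n,roi,nm in(("scene",(390,190,140,105),"x1"),("top",(145,190,100,75),"x2")):
    im=np.clip((d[n].astype(float)-50)*1.9,0,255).astype(np.uint8)
    drawtabs(im,cs,f"pics/{nm}.png",n,roi)
E
```

```text
(no output)
```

View pics/x1.png

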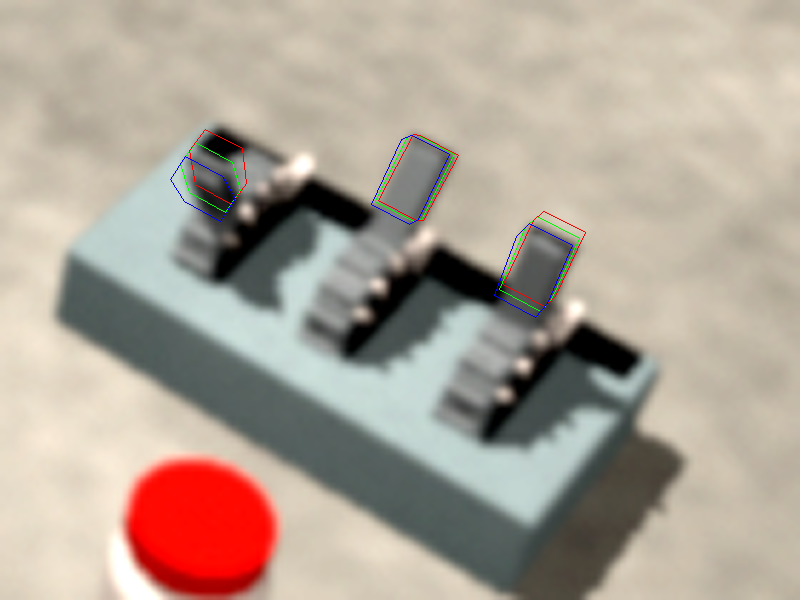

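View pics/x2.png

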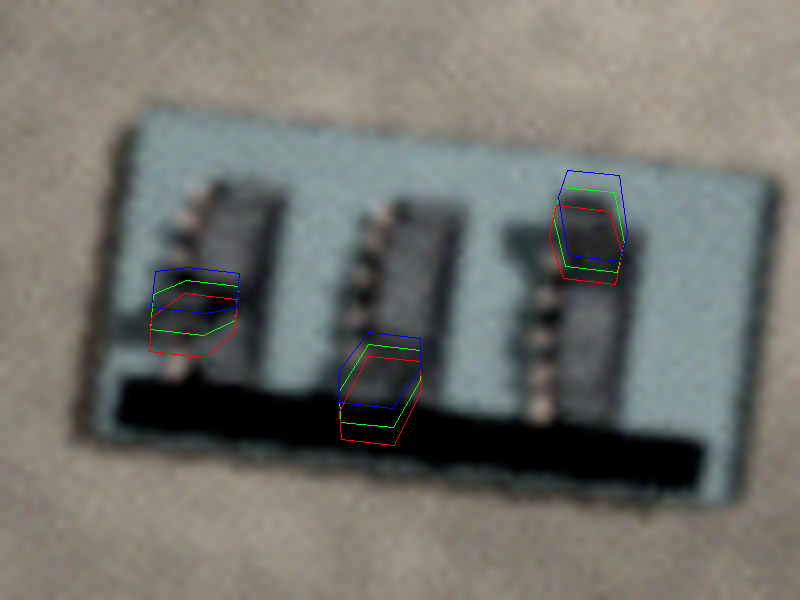

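```bash
sed -i 's/HC=np.array(\[507.7,321.5\])/HC=np.array([506.3,321.5])/' h.py
python3 - <<'E'
s=open("h.py").read()
s=s.replace('''print("sq",r.current''','''F=np.array(r.current_wrist_force()); et=np.cos(th1)*HX-np.array([0,0,np.sin(th1)]); print("tan F",round(float(F@et),1),"tan dev",round(float((r.current_tcp_pos()-p)@et),2)); print("sq",r.current''')
open("h.py","w").write(s)
E
python3 - <<'E'
from h import *
p,q=tpose(1,-.12,160); r.move_ptp(p,q)
wheel(1,-.12,-.175)
wheel(0,-.47,-.525)
r.command_gripper(36)
wheel(-1,.5,.525)
E
```

```text
down False [0.5 0.4 0.9] [ 0.6 -0.2  0.9]
w 15.221336910457357 [0.2 0.1 0.4]
tan F -1.9 tan dev -0.14
sq 11.783491418251131 [-0.1 -0.  -0. ] [-2.1  0.7  1. ]
78.6667
down False [0.3 0.2 0.2] [-0.2 -0.   0.3]
w 15.064249946606854 [0.1 0.2 0.5]
tan F -2.9 tan dev -0.21
sq 11.339089493085057 [-0.2  0.1 -0.1] [-4.8  1.   2.7]
82.6333
down False [0.3 0.4 0.8] [-0.2  0.2  0.2]
w 15.31499455038977 [ 0.5 -0.   0.1]
tan F -4.2 tan dev -0.5
sq 11.278849403721113 [-0.3  0.1  0.4] [-1.8  0.1  5.2]
87.525
```

```bash
python3 - <<'E'
from h import *
import h
r.move_ptp((520,240,230),down(HY))
r.goto_joints([1.165, 0.291, -0.153, 1.127, 0, 1.431]); r.hold(.5)
d=look("y0"); print(r.current_t())
g,rd,b=(0,255,0),(255,0,0),(0,0,255)
h.HC=np.array([506.2,321.8])
tg={1:-.175,0:-.525,-1:.525}
cs=[(k,t+o,c) for k,t in tg.items() for o,c in((0,g),(-.1,rd),(.1,b))]
for n,roi,nm in(("scene",(390,190,140,105),"y1"),("top",(145,190,100,75),"y2")):
    im=np.clip((d[n].astype(float)-50)*1.9,0,255).astype(np.uint8)
    drawtabs(im,cs,f"pics/{nm}.png",n,roi)
for k in(("scene",),("top",)): print(locate(d,[(72,134),(28,180)],(495,3),names=k))
E
```

```text
90.6583
(array([498.31317139,   7.02059937]), np.float64(16.942389472449833))
(array([4.91770660e+02, 1.06628418e-01]), np.float64(10.331004991876796))
```

View pics/y1.png

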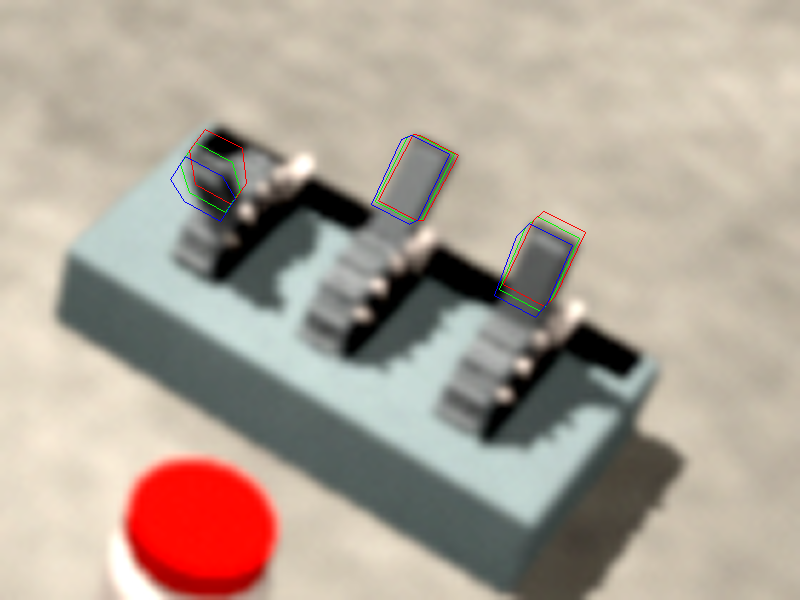

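View pics/y2.png

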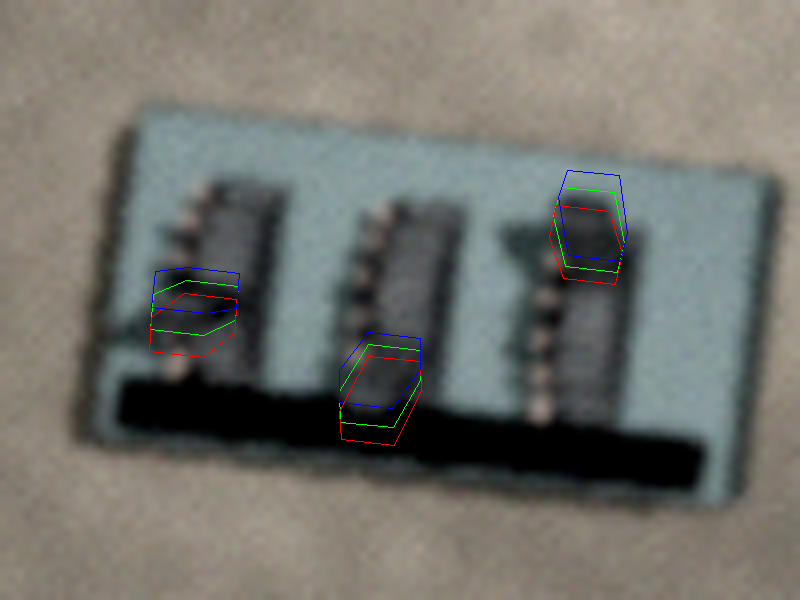

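View pics/scene_y0.png

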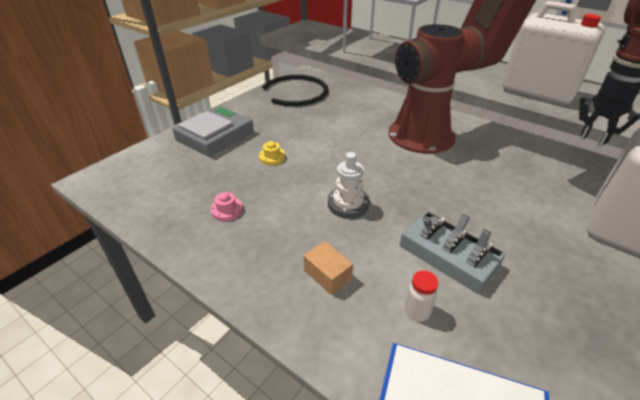

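View pics/top_y0.png

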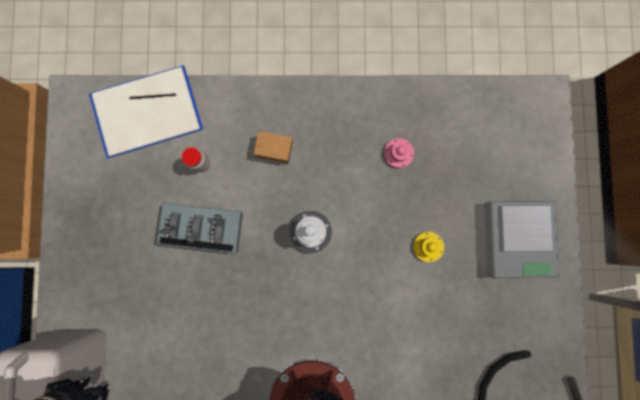

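```bash
python3 - <<'E'
from rig import r
print(r.hand_in(), r.current_t())
E
```

```text
the job is handed in; nothing more can be done
the job is handed in; nothing more can be done
```

The column is built and the thumbwheels are set to 2, 1 and 4, left to right. I handed in at about 91 s of the 210 s. The hand-in gave no verdict.

- **Column:** Two white sections were present, 88 mm (c) and 76 mm (d); the pink and yellow ones were ignored. I seated c on the stand, then d, then the cap. Each stopped at its expected seated height to within 0.1 mm, and a light press put the cap's top at 179.9 mm against 180 mm nominal. The last pictures show the column upright, with the jar and carton in their places.
- **Tool length:** The first grasp of c closed above the hub. A touch on the bench showed that the fingertips stand about 24 mm farther back than `r.tip_extent` says, so I corrected for that from then on.
- **Thumbwheels:** I re-set all three once, because the tick marks put the axle about 3 mm closer to the robot than my housing fit. In the final squeeze the gripper was pushed aside by at most 0.5 mm.
- **Less certain:** In the last overlays the middle and right tabs matched their targets to about 0.05 rad (one digit is 0.35). The left tab read up to about 0.07 rad past digit 2 in the scene view but matched in the top view. The last automatic fit of the cap's position differed by about 7 mm in both x and y between the cameras. I put this down to poor edges in the top view and relied on the seated heights instead.

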